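# Make up two rice-cake kits

### The arm

A 7-joint arm with a two-finger parallel gripper is mounted at the origin on the work surface. World frame = base frame: x ahead of the robot, y to its left, z up, the work surface at z = 0. Lengths are in m, angles in degrees, forces in N, time in s.
With the tool pointing down it reaches from about 0.4 to 0.85 m from the base axis. Payload 10.4 kg.
Tool frame: the origin (TCP) lies at the very end of the fingers, on their centre line; the grasp point (between the pads) lies 19 mm behind it; z points along the fingers, y is the direction in which the jaws open and shut (so a half turn about z gives the same grasp; the last joint's range is limited). The gripper opens to 85 mm and grips with 20 to 120 N. Pads are 22 mm wide; open, the fingers measure 114 mm over their backs; the gripper's body (76 mm by 85 mm) begins 54 mm behind the grasp point. The pads swing forward as they close: fully open they stand 13 mm farther back than shut.
Start: joints at [-67.529, 19.034, -3.707, 83.658, 1.238, 77.344, -5.071], TCP at [0.252, 0.572, 0.195] pointing down, gripper open.
Joint ranges: [-148.97, 148.97], [-28.65, 121.19], [-84.17, 76.75], [9.2, 138.47], [-72.65, 252.65], [3.7, 117.97], [-149.18, 149.18]. Speed limits (degrees/s): [127.2, 127.2, 159.86, 159.86, 180, 180, 180].

### API

Orientations are given as [roll, pitch, yaw] about the fixed x, y, z axes, in that order (R = Rz(yaw) Ry(pitch) Rx(roll)).
In Python, from plant import telemetry, eyes, job_done gives the robot as it stands.
- The arm moves only by the tool carry_out, never from a script. Its argument "motion" is a list of rows, each an object of numbers: "tx", "ty", "tz": the shift along the tool's x, y, z in m; "rx", "ry", "rz": the turn, a rotation vector about the tool's x, y, z in rad; "claw": the gripper's target within -1 to 1 (fully open at 1, half-way at 0, shut at -1). A call has 1 to 10 rows; each row is the pose to reach, as a shift and turn from the pose commanded when the call began, along the tool's axes at that moment; what a row does not reach only later rows make up. A row lasts 1/8 s, in which the tool goes at most 62.5 mm and 10.7 degrees, less where a joint would pass 70% of its speed; a pose out of reach is approached as far as the arm can. A call with a gripper value outside its range is refused whole. The fingers move at their own pace and stop on an object; "squeeze" is the grip in N (left out, the last holds). Time passes only in rows, so rows that repeat a pose let the fingers close. It gives the time, the measured TCP pose, the force and the opening at its end, in the units of the state.
- telemetry.sense(): the state, without advancing time (a new reading comes with each control period).
- eyes.camera(name): name is "scene" or "top"; returns a dict with "frame" (480x640x3 uint8, blue, green, red), "fov_y" (degrees; the focal length in pixels is half the picture's height over the tangent of half this angle, whatever the lens; pixels are square), "cx", "cy" (the principal point, pixels), "distortion" ([k1, k2, p1, p2, k3] as OpenCV has them; the pictures are not rectified), "R" (3x3) and "t" (3): a world point X has camera coordinates R X + t. Camera axes: x right, y down, z forward; pixel columns grow to the right and rows downward; lengths in m; the calibration is good to about 2 mm. A picture is of the moment at which its call begins. There is no depth.
- job_done(): hands the job in, once; it reports no verdict.
The state is a dict: "time": time; "joints": joint angles; "dq": joint speeds; "joint_efforts": joint torques, N m; "eef_pos": TCP position; "tool_rot": TCP orientation; "ft_force": force on the tool from outside, world axes, zero at the start; "ft_torque": the same for the moment, N m; "gripper_width": finger opening in m.
Only numpy, scipy, OpenCV 4.12 (cv2) and the standard library are available. Lean on these libraries where they do the work, as an engineer would, in place of code of your own. Each camera call takes 0.05 s, during which the arm holds its last target.

### The job

Make up the two kits for the rice-cake class: stand the wooden stamp, the square cutter and the white shaker in the long tray with three places, and the steel cup and the wooden mould block in the short tray with two places. Each thing goes upright, the way up it stands now, into a place of its own (any free place in its tray), flat on the tray's floor. Keep the shaker from tipping over, and leave the oil bottle, the timer and the blue dish where they are.

Things in the scene. Friction and masses are not known exactly. Their poses are not given: they have to be found in the camera images.
- stamp_grip (a point): Wooden cake stamp, pale wood, upright, 70 mm tall, round: a foot of 52 mm diameter up to 13 mm, tapering in until, from 19 mm up, there is a handle of 26 to 30 mm diameter. This point is on the axis, mid-handle, 45 mm above the underside: grip here. z up; round, yaw is of no matter. About 70 g.
- cutter_center (a point): Square cutter: an upright square tube of bare steel, open at top and bottom, 50 x 50 mm outside, walls 3 mm, 56 mm tall. This point is its centre, 28 mm above its lower edge; x and y axes are square to its sides. Grip across two opposite sides. About 90 g.
- shaker_center (a point): Shaker: white ceramic cylinder of 46 mm diameter with a domed steel cap (47 mm diameter, from 54 mm up) with small holes, 68 mm tall in all. This point is on the axis, 34 mm above the underside. z up; round. About 160 g.
- cup_center (a point): Steel cup: straight round bare-steel cup, open at the top, 50 mm outside diameter, wall 3 mm, 58 mm tall. This point is on the axis, 29 mm above the underside. z up; round. About 100 g.
- mould_center (a point): Mould block: dark wooden block with two round hollows in its top, 58 mm along its x axis, 38 mm along its y axis, 54 mm tall. This point is its centre, 27 mm above the underside. Grip across the 38 mm width (y axis). About 90 g.
- long_tray: Long metal tray, fixed to the table, with three square places in a row along its y axis, their centres at y = -84, 0 and +84 mm, x = 0. Each place is 80 x 80 mm inside; the tray is 88 mm (x) by 256 mm (y). Origin at the centre of its underside; the floor of the places lies 4 mm above it, and the rim and dividers (4 mm thick) stand up to 11 mm above it.
- short_tray: Short metal tray, fixed to the table, with two square places in a row along its y axis, their centres at y = -42 and +42 mm, x = 0. Each place is 80 x 80 mm inside; the tray is 88 mm (x) by 172 mm (y). Origin at the centre of its underside; the floor lies 4 mm above it, the rim and divider (4 mm thick) up to 11 mm.
- oil_bottle_center (a point): Not wanted, leave it: small amber glass bottle with a black cap, 40 mm diameter, 72 mm tall, standing loose among the stock. Point on the axis, 36 mm above the underside.
- timer_center (a point): Not wanted, leave it: white kitchen timer with a dark blank screen in its front and one grey bar-shaped key on top, 36 (x) by 58 (y) mm, 50 mm tall, standing loose. Point at its centre, 25 mm up.
- dish_center (a point): Not wanted, leave it: small blue ceramic dish, round, 64 mm across the rim, 28 mm tall, standing loose. Point on the axis, 14 mm up.
Mind the look-alikes: they are no part of the job. What is shaped like the part that bears stamp_grip but purple is not meant. What is shaped like the part that bears mould_center but pink or purple is not meant.

How it is judged:
By the outcome, as a careful person would: the job done as asked, in the order asked, and still so for the second after the job is handed in, with the robot touching nothing.
It also fails if it takes over 109 s, if anything falls off the work surface, if the arm or the gripper's body presses on something with over 40 N, if the wrist force passes 120 N, or if a joint passes its speed limit or range.

## Working session

There is one attempt and no reset: what is moved stays moved. The work goes in short steps, Python scripts to look and compute and a tool call to move; the robot and the scene stay as the last step left them, time stands still between calls to the robot, and variables do not carry over. Pictures are saved under pics/ and viewed, and the job is handed in when it is done.

Besides the shell and the picture viewer there is one more tool, called after "Emit:" as name([rows], argument=value, ...), one row to a line, values as JSON. carry_out: Moves the arm, as the interface text tells. Its arguments: {"type":"object","properties":{"motion":{"type":"array"},"squeeze":{"type":"number"}},"required":["motion"]}

```bash
ls; mkdir -p pics
python3 - <<'E'
from plant import telemetry, eyes
import cv2
print(telemetry.sense())
for n in ("scene","top"):
    c=eyes.camera(n); cv2.imwrite(f"pics/{n}0.png",c["frame"])
    print(n,{k:c[k] for k in c if k!="frame"})
E
```

```text
pics
{'time': 0.0, 'joints': array([-67.52862944,  19.07182219,  -3.70967679,  83.70683303,
         1.23527248,  77.34283082,  -5.07025573]), 'dq': array([-0.14682052, -0.05930242, -0.0625762 ,  0.05358386,  0.04232527,
        0.04804798, -0.00156876]), 'joint_efforts': array([-6.54175783e-04, -6.25450516e+01,  4.87157295e-02, -3.91598725e+01,
        1.62896072e-02,  1.00277161e-02,  4.62308822e-05]), 'eef_pos': array([0.25167214, 0.57161543, 0.19421083]), 'tool_rot': array([-1.79918234e+02,  6.99714616e-04,  1.56237377e+02]), 'ft_force': array([-0.59913282, -0.07298178,  0.12601981]), 'ft_torque': array([ 0.0055624 ,  0.01733703, -0.00893078]), 'gripper_width': 0.08523788787559373}
scene {'fov_y': 57.81357817966642, 'cx': 316.8702591370648, 'cy': 239.79340820459583, 'distortion': array([-0.10879065,  0.        ,  0.        ,  0.        ,  0.        ]), 'R': array([[-0.47537544,  0.87959136,  0.01836397],
       [ 0.46772443,  0.2703508 , -0.8415131 ],
       [-0.74515237, -0.39144538, -0.5399245 ]]), 't': array([ 0.27849864, -0.21946381,  1.35709607])}
top {'fov_y': 54.21525227943566, 'cx': 318.5506859053168, 'cy': 235.1658864802661, 'distortion': array([0.03980859, 0.        , 0.        , 0.        , 0.        ]), 'R': array([[ 1.67134918e-03, -9.99991168e-01, -3.85621778e-03],
       [-9.79360722e-01, -8.57448806e-04, -2.02118384e-01],
       [ 2.02113292e-01,  4.11443862e-03, -9.79353505e-01]]), 't': array([0.01935076, 0.57863876, 1.06259214])}
```

View pics/scene0.png

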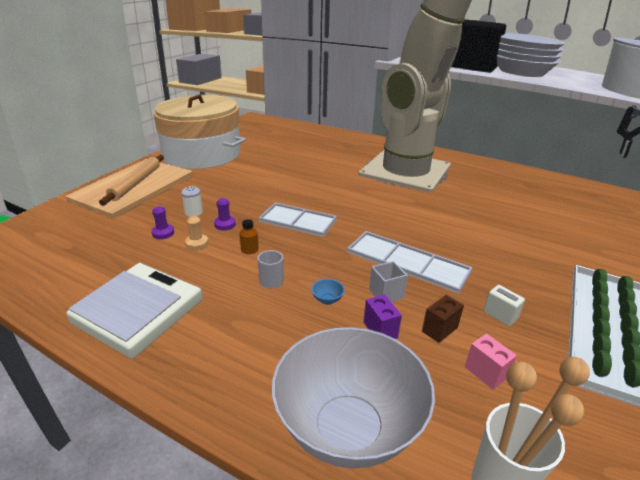

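View pics/top0.png

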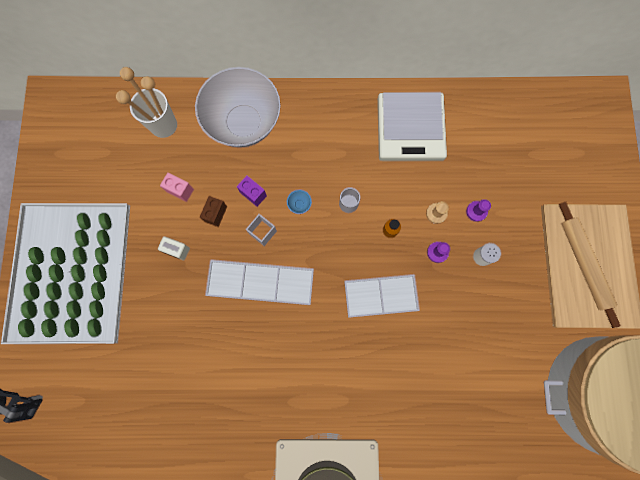

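Run:
```python
import cv2
t=cv2.imread("pics/top0.png"); s=cv2.imread("pics/scene0.png")
def crop(im,x0,y0,w,h,k,name):
    c=cv2.resize(im[y0:y0+h,x0:x0+w],None,fx=k,fy=k,interpolation=cv2.INTER_CUBIC)
    for x in range((x0+19)//20*20,x0+w,20):
        cv2.putText(c,str(x),((x-x0)*k,8),0,.3,(0,0,255),1); c[::4,(x-x0)*k]=(0,255,255) 
    for y in range((y0+19)//20*20,y0+h,20):
        cv2.putText(c,str(y),(0,(y-y0)*k),0,.3,(0,0,255),1); c[(y-y0)*k,::4]=(0,255,255)
    cv2.imwrite("pics/"+name,c)
crop(t,150,165,170,145,4,"tA.png")
crop(t,330,180,180,140,4,"tB.png")
crop(s,140,175,200,125,4,"sA.png")
crop(s,330,225,200,150,4,"sB.png")
```

```text
(no output)
```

View pics/tA.png

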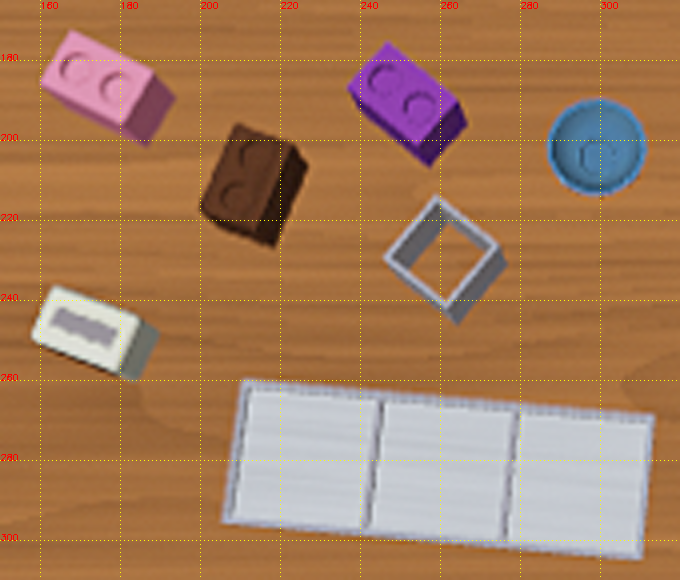

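View pics/tB.png

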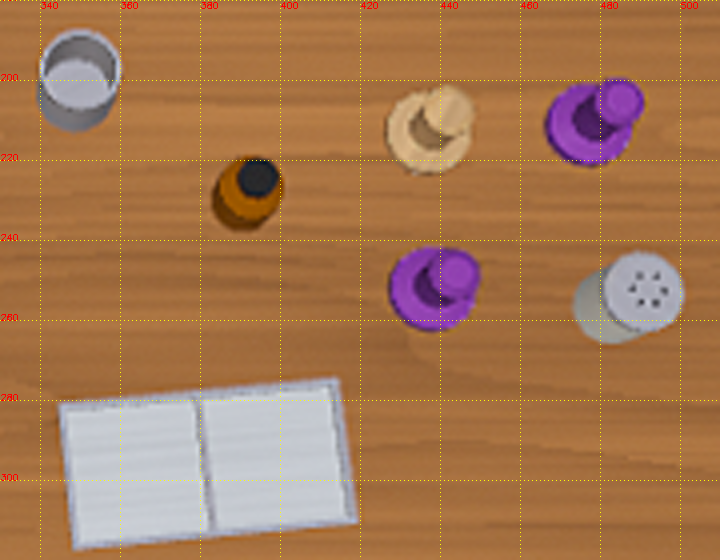

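View pics/sA.png

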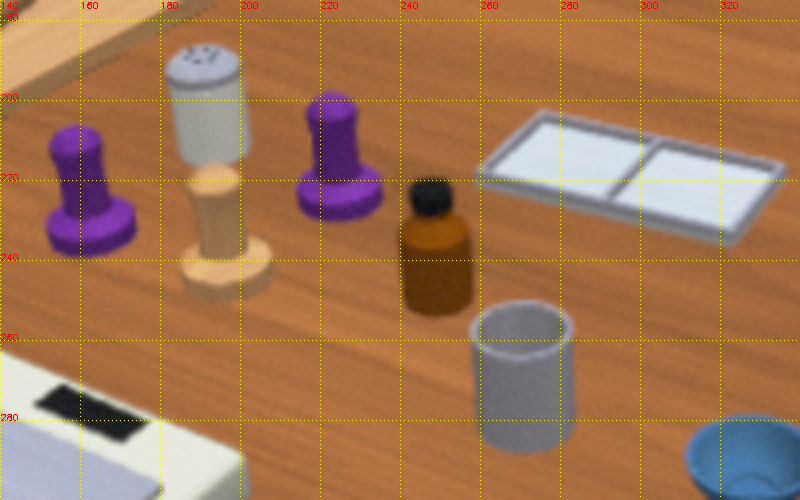

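View pics/sB.png

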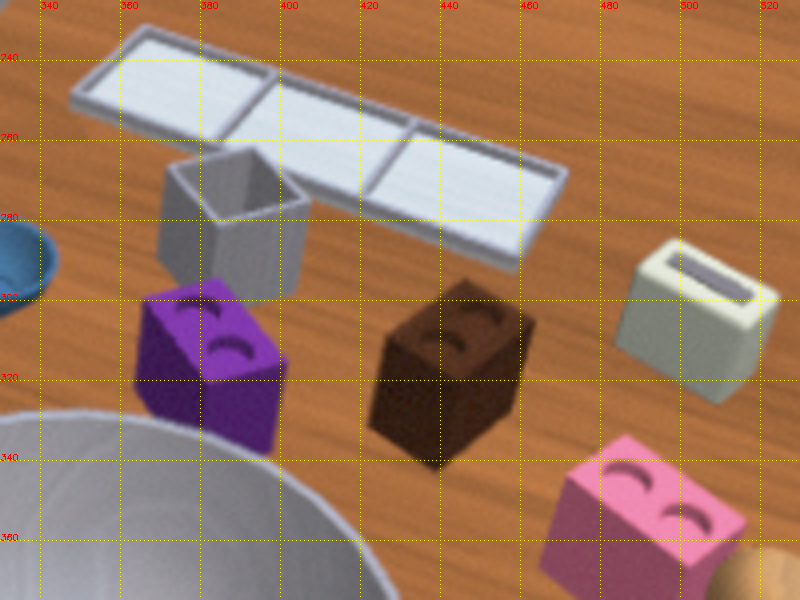

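```bash
cat > h.py <<'E'
import numpy as np, cv2
from scipy.optimize import least_squares
C={'scene':dict(fov=57.81357817966642,cx=316.8702591370648,cy=239.79340820459583,k=-0.10879065,
 R=[[-0.47537544,0.87959136,0.01836397],[0.46772443,0.2703508,-0.8415131],[-0.74515237,-0.39144538,-0.5399245]],t=[0.27849864,-0.21946381,1.35709607]),
'top':dict(fov=54.21525227943566,cx=318.5506859053168,cy=235.1658864802661,k=0.03980859,
 R=[[1.67134918e-03,-9.99991168e-01,-3.85621778e-03],[-9.79360722e-01,-8.57448806e-04,-2.02118384e-01],[2.02113292e-01,4.11443862e-03,-9.79353505e-01]],t=[0.01935076,0.57863876,1.06259214])}
def proj(cam,X):
    c=C[cam]; f=240/np.tan(np.radians(c['fov']/2))
    K=np.array([[f,0,c['cx']],[0,f,c['cy']],[0,0,1]])
    p,_=cv2.projectPoints(np.asarray(X,float).reshape(-1,1,3),cv2.Rodrigues(np.array(c['R']))[0],np.array(c['t']),K,np.array([c['k'],0,0,0,0]))
    return p[:,0]
ORG={'tA':(150,165),'tB':(330,180),'sA':(140,175),'sB':(330,225)}
def px(crop,p,k=4):
    o=ORG[crop]; p=np.asarray(p,float)
    return (p+.5)/k-.5+o
def place(P,q):
    x,y,z,a=q; c,s=np.cos(a),np.sin(a); P=np.asarray(P,float)
    return np.c_[c*P[:,0]-s*P[:,1]+x, s*P[:,0]+c*P[:,1]+y, P[:,2]+z]
def fit(obs,q0,yaw=True):
    # obs: list (crop, pick, local pt)
    def r(q):
        if not yaw: q=np.r_[q[:3],0]
        return np.concatenate([(proj('top' if c[0]=='t' else 'scene',place([P],q))[0]-px(c,u)) for c,u,P in obs])
    s=least_squares(r,q0,loss='soft_l1'); return s.x,r(s.x).reshape(-1,2)
E
cat > fit1.py <<'E'
from h import *
import pickle
res={}
def corners(hx,hy,z): return [(hx,hy,z),(hx,-hy,z),(-hx,-hy,z),(-hx,hy,z)]
def go(n,obs,q0,yaw=True):
    q,r=fit(obs,q0,yaw); res[n]=q
    print(n,np.round(q[:3]*1000,1),'yaw',round(np.degrees(q[3]),1) if yaw else '', 'res px',np.round(np.abs(r).max(1),1))
A,B,Cc,D=corners(.044,.128,.011)
go('long',[('tA',(244,380),A),('tA',(654,415),B),('tA',(640,557),Cc),('tA',(222,521),D),
 ('sB',(148,25),Cc),('sB',(567,170),D),('sB',(517,260),A),('sB',(70,95),B)],[.5,.15,0,0])
A,B,Cc,D=corners(.044,.086,.011)
go('short',[('tB',(58,404),A),('tB',(338,378),B),('tB',(358,521),Cc),('tB',(73,549),D),
 ('sA',(541,112),Cc),('sA',(785,166),D),('sA',(732,235),A),('sA',(477,173),B)],[.5,-.1,0,0])
# cutter: corner A ('+x,+y') etc with yaw ~45deg
A,B,Cc,D=corners(.025,.025,.056); a,b,c,d=corners(.025,.025,0)
# yaw45: A->+x, B->-y, C->-x, D->+y ; top image up=+x right=-y
go('cutter',[('tA',(436,196),A),('tA',(499,247),B),('tA',(447,309),Cc),('tA',(384,257),D),('tA',(506,264),b),('tA',(458,324),c),
 ('sB',(166,168),B),('sB',(253,147),Cc),('sB',(308,200),D),('sB',(218,222),A),('sB',(158,260),b),('sB',(296,293),d)],[.6,.1,0,.78])
A,B,Cc,D=corners(.029,.019,.054); a,b,c,d=corners(.029,.019,0)
go('mould',[('tA',(238,124),A),('tA',(290,147),B),('tA',(262,234),Cc),('tA',(201,208),D),('tA',(308,165),b),('tA',(276,247),c),
 ('sB',(465,280),Cc),('sB',(535,322),D),('sB',(455,384),A),('sB',(388,332),B),('sB',(437,470),a),('sB',(370,427),b),('sB',(512,410),d)],[.65,.2,0,-.4])
go('cup',[('tB',(80,69),(0,0,.058)),('sA',(521,330),(0,0,.058))],[.6,0,0],False)
go('shaker',[('tB',(643,291),(0,0,.058)),('sA',(203,66),(0,0,.058))],[.6,-.2,0],False)
go('stamp',[('tB',(450,112),(0,0,.070)),('tB',(429,131),(0,0,.013)),('sA',(214,179),(0,0,.070))],[.6,-.2,0],False)
pickle.dump(res,open('res.pkl','wb'))
E
cat > ov.py <<'E'
from h import *
import pickle,sys
res=pickle.load(open('res.pkl','rb'))
def ring(r,z,n=60):
    t=np.linspace(0,2*np.pi,n); return np.c_[r*np.cos(t),r*np.sin(t),0*t+z]
def sq(hx,hy,z): return np.array([(hx,hy,z),(hx,-hy,z),(-hx,-hy,z),(-hx,hy,z),(hx,hy,z)])
M={'long':[sq(.044,.128,.011),sq(.044,.128,0)],'short':[sq(.044,.086,.011),sq(.044,.086,0)],
'cutter':[sq(.025,.025,.056),sq(.025,.025,0)],'mould':[sq(.029,.019,.054),sq(.029,.019,0)],
'cup':[ring(.025,.058),ring(.025,0)],'shaker':[ring(.0235,.054),ring(.023,0)],'stamp':[ring(.014,.07),ring(.026,.013),ring(.026,0)]}
def overlay(crop,im,out,k=4,w=200,h=150):
    x0,y0=ORG[crop]; c=cv2.resize(im[y0:y0+h,x0:x0+w],None,fx=k,fy=k,interpolation=cv2.INTER_CUBIC)
    for n,q in res.items():
        qq=np.r_[q,0] if len(q)==3 else q
        for L in M[n]:
            p=proj('top' if crop[0]=='t' else 'scene',place(L,qq)); p=(p-[x0,y0]+.5)*k-.5
            cv2.polylines(c,[np.round(p).astype(int)],False,(0,255,0),1)
    cv2.imwrite(out,c)
if __name__=='__main__':
    t=cv2.imread("pics/top0.png"); s=cv2.imread("pics/scene0.png")
    tag=sys.argv[1]
    a={}
    for crop in ORG: overlay(crop,t if crop[0]=='t' else s,f'pics/o{crop}_{tag}.png')
E
python3 fit1.py; python3 ov.py 1
```

```text
long [472.9 164.2  -2.3] yaw -5.1 res px [0.4 0.3 0.4 0.2 0.7 0.7 0.3 0.3]
short [ 440.2 -133.1   -3. ] yaw 5.5 res px [0.3 0.2 0.2 0.4 0.2 0.5 0.4 0.4]
cutter [598.5 160.9  -1.8] yaw -38.4 res px [0.3 0.5 0.1 0.2 0.7 0.3 0.3 0.7 0.8 1.2 0.5 0.2]
mould [645.2 281.6  -2.2] yaw -20.2 res px [0.5 0.8 1.4 0.7 0.7 0.9 0.5 0.4 1.1 0.8 0.9 1.  0.3]
cup [675.1 -56.4  -1.9] yaw  res px [0.3 0.3]
shaker [ 538.  -386.     0.7] yaw  res px [0.2 0.3]
stamp [ 647.3 -277.8   -6.9] yaw  res px [0.7 0.5 0.2]
```

View pics/otA_1.png

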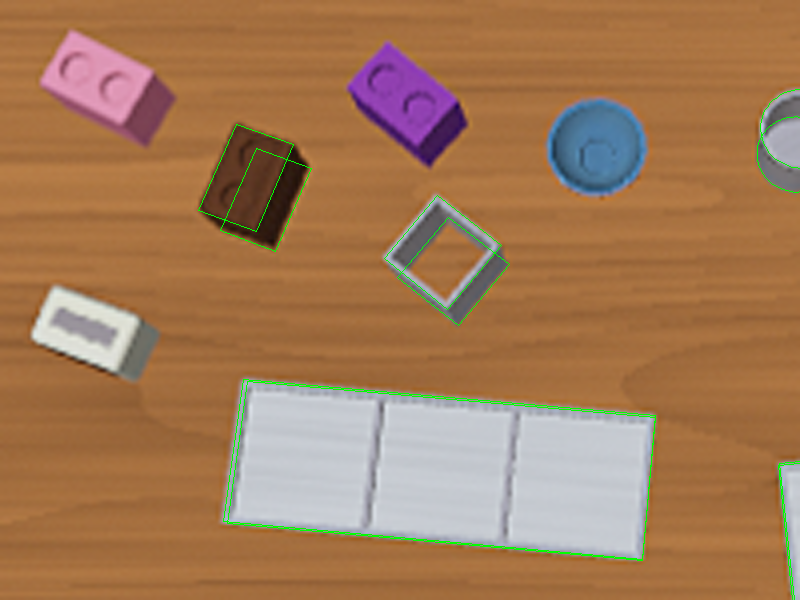

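View pics/otB_1.png

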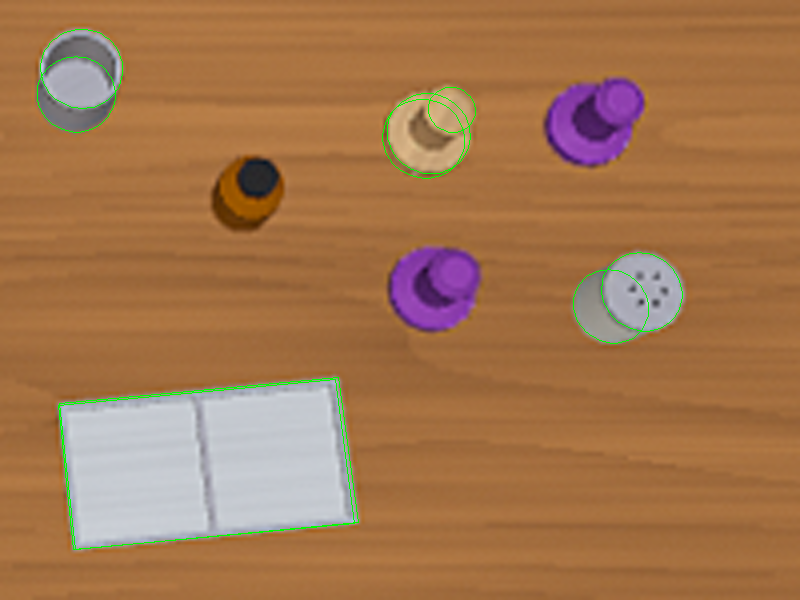

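View pics/osA_1.png

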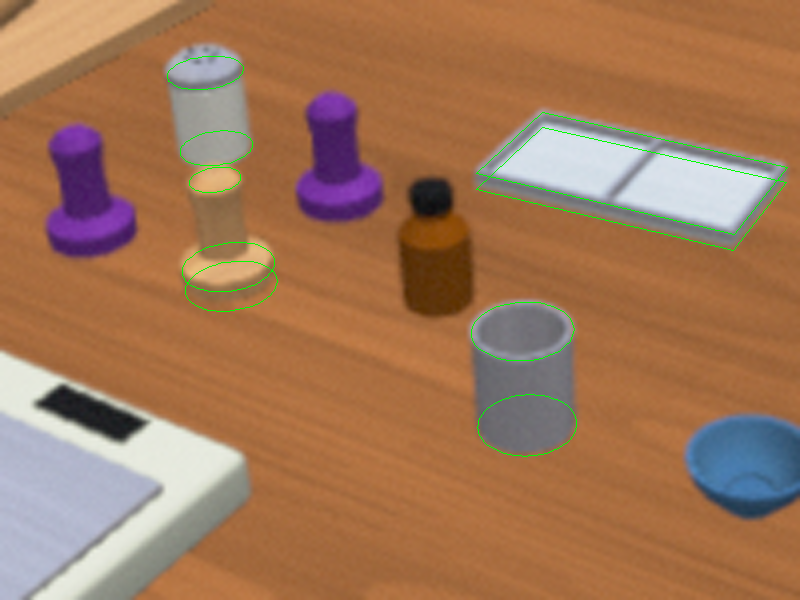

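View pics/osB_1.png

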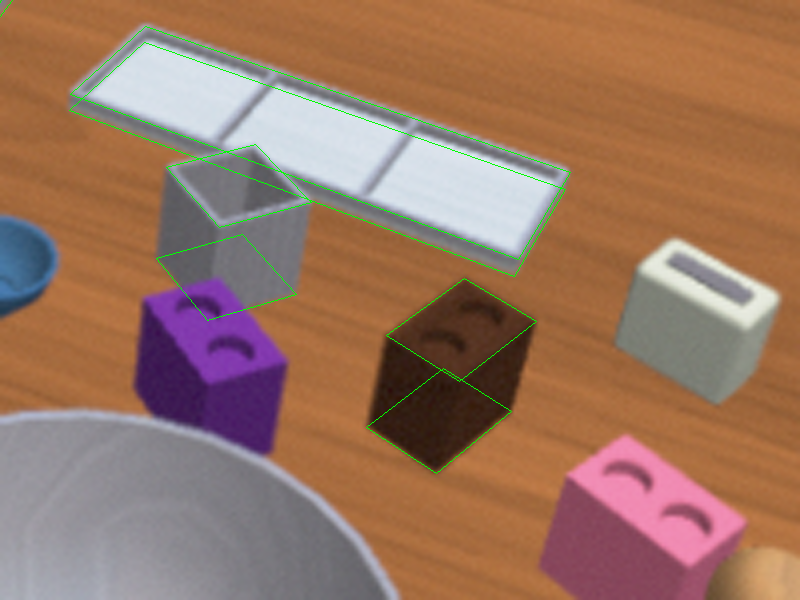

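```bash
cat > fit2.py <<'E'
from h import *
import pickle
res=pickle.load(open('res.pkl','rb'))
def go(n,obs,q0):
    q,r=fit(obs,q0,False); print(n,np.round(q*1000,1),np.round(np.abs(r).max(1),1)); return q
res['stamp']=go('stamp',[('tB',(429,131),(0,0,.013)),('sA',(227,259),(0,0,.013))],[.6,-.2,0])
go('purple1',[('tB',(431,289),(0,0,.013)),('sA',(340,185),(0,0,.013))],[.6,-.2,0])
go('purple2',[('tB',(588,123),(0,0,.013)),('sA',(91,222),(0,0,.013))],[.6,-.2,0])
pickle.dump(res,open('res.pkl','wb'))
E
python3 fit2.py; python3 ov.py 2
cat > d.py <<'E'
# usage: d.py cx cy cz cyaw(commanded)  then waypoints "x,y,z,yaw" -> deltas in tool frame at call start (mm,rad)
import sys,numpy as np
x,y,z,a=map(float,sys.argv[1:5]); r=np.radians(a); c,s=np.cos(r),np.sin(r)
for w in sys.argv[5:]:
    X,Y,Z,A=map(float,w.split(','))
    d=np.array([X-x,Y-y,Z-z]); da=(A-a)
    t=[d@[c,s,0],d@[s,-c,0],-d[2]]
    print(w,'-> tx %.4f ty %.4f tz %.4f rz %.4f'%(*t,-np.radians(da)),'dist %.0f rows %.1f rot rows %.1f'%(1e3*np.linalg.norm(d),np.linalg.norm(d)/.0625,abs(da)/10.7))
E
python3 d.py .252 .572 .195 156.24 .50,.13,.17,95
```

```text
stamp [ 647.5 -277.3   -1.9] [0.1 0.1]
purple1 [ 547.5 -274.6   -3.3] [0.4 0.5]
purple2 [ 653.8 -378.1   -5. ] [0.3 0.3]
.50,.13,.17,95 -> tx -0.4051 ty -0.3046 tz 0.0250 rz 1.0688 dist 507 rows 8.1 rot rows 5.7
```

View pics/osA_2.png

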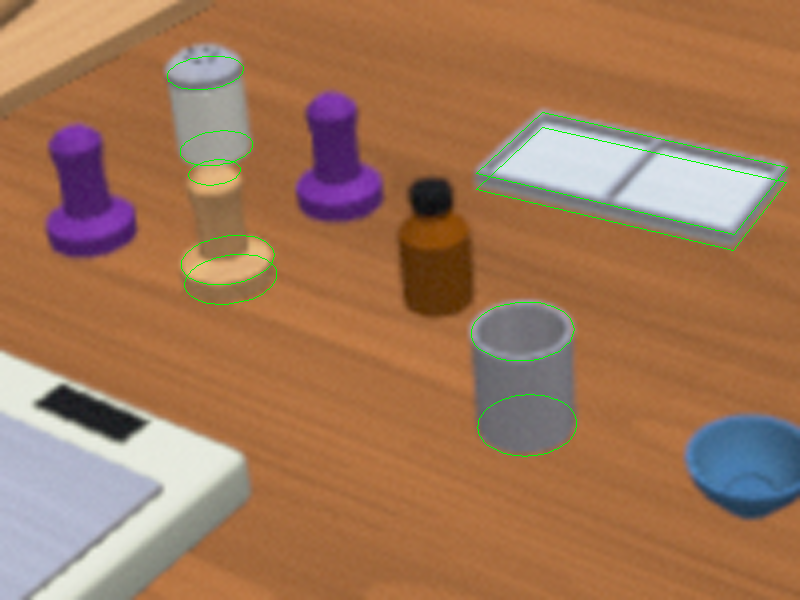

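Stamp-like candidates in the top view are pale (437,212), purple (438,252) and purple (479,210). I choose the pale one, and the close crop confirms it. Mould-like candidates are dark brown (213,211), pink (176,186) and purple (251,190). I choose the brown one. The cutter is at (261,229), cup (349,200), and shaker (489,254), as distinct from the bottle (392,228) and timer (172,247). All the measured undersides read about −2 mm with the trays in agreement, which fits the calibration tolerance.

Emit:
carry_out([
  {"tx": -0.405,"ty": -0.305,"tz": 0.025,"rz": 1.069,"claw": 0.4},
  {"tx": -0.405,"ty": -0.305,"tz": 0.025,"rz": 1.069,"claw": 0.4},
  {"tx": -0.405,"ty": -0.305,"tz": 0.025,"rz": 1.069,"claw": 0.4},
  {"tx": -0.405,"ty": -0.305,"tz": 0.025,"rz": 1.069,"claw": 0.4},
  {"tx": -0.405,"ty": -0.305,"tz": 0.025,"rz": 1.069,"claw": 0.4},
  {"tx": -0.405,"ty": -0.305,"tz": 0.025,"rz": 1.069,"claw": 0.4},
  {"tx": -0.405,"ty": -0.305,"tz": 0.025,"rz": 1.069,"claw": 0.4},
  {"tx": -0.405,"ty": -0.305,"tz": 0.025,"rz": 1.069,"claw": 0.4},
  {"tx": -0.405,"ty": -0.305,"tz": 0.025,"rz": 1.069,"claw": 0.4},
  {"tx": -0.405,"ty": -0.305,"tz": 0.025,"rz": 1.069,"claw": 0.4},
], squeeze=40)

```text
invalid input
```

```bash
python3 d.py .50 .13 .17 95 .6475,-.277,.15,45
```

```text
.6475,-.277,.15,45 -> tx -0.4183 ty 0.1115 tz 0.0200 rz 0.8727 dist 433 rows 6.9 rot rows 4.7
```

Emit:
carry_out([
  {"tx": -0.04,"ty": -0.03,"tz": 0.0,"rx": 0,"ry": 0,"rz": 0.1,"claw": 0.4},
], squeeze=40)

```text
time: 0.22
eef_pos: [0.2735, 0.53, 0.1938]
tool_rot: [-179.9, -0.1, 150.7]
ft_force: [1.3, 0.1, 0.2]
gripper_width: 0.0701
```

```bash
python3 d.py .2765 .5284 .195 150.51 .50,.13,.17,95
```

```text
.50,.13,.17,95 -> tx -0.3907 ty -0.2368 tz 0.0250 rz 0.9688 dist 457 rows 7.3 rot rows 5.2
```

Emit:
carry_out([
  {"tx": -0.391,"ty": -0.237,"tz": 0.025,"rx": 0,"ry": 0,"rz": 0.969,"claw": 0.4},
  {"tx": -0.391,"ty": -0.237,"tz": 0.025,"rx": 0,"ry": 0,"rz": 0.969,"claw": 0.4},
  {"tx": -0.391,"ty": -0.237,"tz": 0.025,"rx": 0,"ry": 0,"rz": 0.969,"claw": 0.4},
  {"tx": -0.391,"ty": -0.237,"tz": 0.025,"rx": 0,"ry": 0,"rz": 0.969,"claw": 0.4},
  {"tx": -0.391,"ty": -0.237,"tz": 0.025,"rx": 0,"ry": 0,"rz": 0.969,"claw": 0.4},
  {"tx": -0.391,"ty": -0.237,"tz": 0.025,"rx": 0,"ry": 0,"rz": 0.969,"claw": 0.4},
  {"tx": -0.391,"ty": -0.237,"tz": 0.025,"rx": 0,"ry": 0,"rz": 0.969,"claw": 0.4},
  {"tx": -0.391,"ty": -0.237,"tz": 0.025,"rx": 0,"ry": 0,"rz": 0.969,"claw": 0.4},
  {"tx": -0.391,"ty": -0.237,"tz": 0.025,"rx": 0,"ry": 0,"rz": 0.969,"claw": 0.4},
], squeeze=40)

```text
time: 1.35
eef_pos: [0.5003, 0.128, 0.1697]
tool_rot: [-180.0, 0.0, 94.8]
ft_force: [-1.4, 0.7, -0.5]
gripper_width: 0.0595
```

Emit:
carry_out([
  {"tx": -0.418,"ty": 0.1115,"tz": 0.02,"rx": 0,"ry": 0,"rz": 0.873,"claw": 0.4},
  {"tx": -0.418,"ty": 0.1115,"tz": 0.02,"rx": 0,"ry": 0,"rz": 0.873,"claw": 0.4},
  {"tx": -0.418,"ty": 0.1115,"tz": 0.02,"rx": 0,"ry": 0,"rz": 0.873,"claw": 0.4},
  {"tx": -0.418,"ty": 0.1115,"tz": 0.02,"rx": 0,"ry": 0,"rz": 0.873,"claw": 0.4},
  {"tx": -0.418,"ty": 0.1115,"tz": 0.02,"rx": 0,"ry": 0,"rz": 0.873,"claw": 0.4},
  {"tx": -0.418,"ty": 0.1115,"tz": 0.02,"rx": 0,"ry": 0,"rz": 0.873,"claw": 0.4},
  {"tx": -0.418,"ty": 0.1115,"tz": 0.02,"rx": 0,"ry": 0,"rz": 0.873,"claw": 0.4},
  {"tx": -0.418,"ty": 0.1115,"tz": 0.02,"rx": 0,"ry": 0,"rz": 0.873,"claw": 0.4},
  {"tx": -0.418,"ty": 0.1115,"tz": 0.02,"rx": 0,"ry": 0,"rz": 0.873,"claw": 0.4},
], squeeze=40)

```text
time: 2.48
eef_pos: [0.6479, -0.275, 0.1492]
tool_rot: [-179.9, -0.0, 45.1]
ft_force: [-0.9, 0.2, 0.4]
gripper_width: 0.0599
```

```bash
cat > look.py <<'E'
import sys,cv2,numpy as np
from plant import telemetry,eyes
# look.py tag cam x0 y0 w h k
tag,cam=sys.argv[1:3]; x0,y0,w,h,k=map(int,sys.argv[3:8])
c=eyes.camera(cam)['frame']; cv2.imwrite(f'pics/full_{tag}.png',c)
cv2.imwrite(f'pics/{tag}.png',cv2.resize(c[y0:y0+h,x0:x0+w],None,fx=k,fy=k,interpolation=cv2.INTER_CUBIC))
s=telemetry.sense(); print(s['time'],np.round(s['eef_pos'],4),np.round(s['tool_rot'],2),np.round(s['ft_force'],1),s['gripper_width'])
E
python3 look.py a1 scene 100 120 200 150 4
```

```text
2.525 [ 0.6482 -0.2743  0.1497] [-1.7992e+02 -7.0000e-02  4.5120e+01] [-0.3  0.2  0.3] 0.059615372882905096
```

View pics/a1.png

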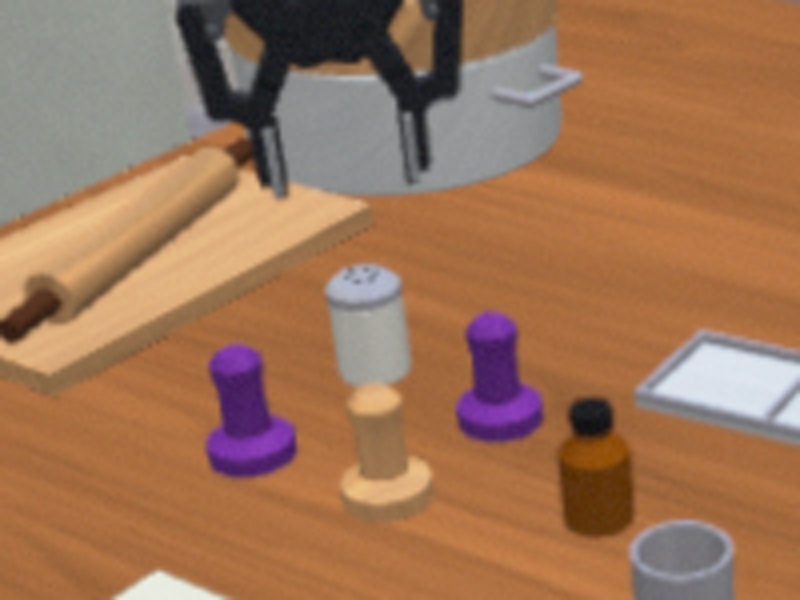

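```bash
python3 - <<'E'
from h import *
p=np.array([.648,-.2745,.1497+.004]); j=np.array([.707,-.707,0])*.034
print((proj('scene',[p+j,p-j,p])-[100,120])*4)
E
python3 d.py .648 -.2745 .1497 45.1 .6475,-.2775,.028,45
```

```text
[[288.5009176  257.42018125]
 [420.22366251 242.49340583]
 [354.73377495 249.86417631]]
.6475,-.2775,.028,45 -> tx -0.0025 ty 0.0018 tz 0.1217 rz 0.0017 dist 122 rows 1.9 rot rows 0.0
```

```bash
python3 look.py a2 top 380 150 160 130 5
python3 - <<'E'
from h import *
p=np.array([.648,-.2745,.1497]); j=np.array([.707,-.707,0])*.034
print((proj('top',[p+j,p-j,p])-[380,150])*5)
E
```

```text
2.575 [ 0.6482 -0.2742  0.15  ] [-1.7995e+02 -8.0000e-02  4.5140e+01] [0.4 0.6 0. ] 0.059574393392067305
[[406.19862302 180.42809328]
 [303.07353385 284.72424368]
 [354.81327668 232.37897758]]
```

View pics/a2.png

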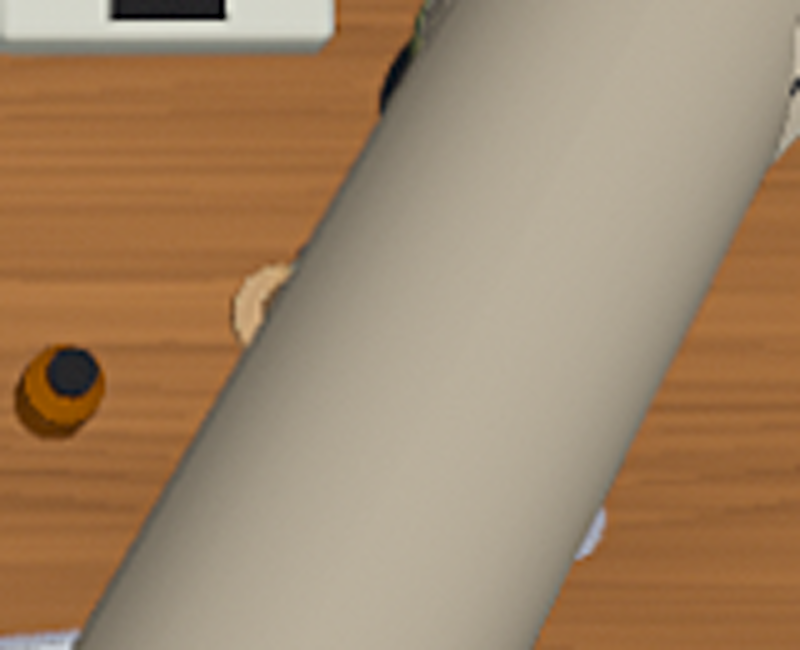

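View pics/full_a1.png

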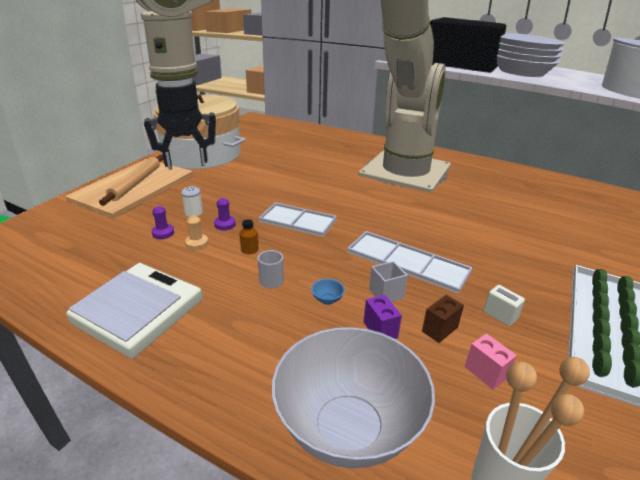

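Run:
```python
from h import *
for z in (.14,.15,.16,.17,.18,.19):
    p=np.array([.648,-.2745,z]); j=np.array([.707,-.707,0])*.034
    print(z,proj('scene',[p+j,p-j]).round(1).tolist())
```

```text
0.14 [[173.1, 190.3], [205.8, 186.5]]
0.15 [[172.4, 186.0], [205.3, 182.2]]
0.16 [[171.7, 181.6], [204.7, 177.9]]
0.17 [[170.9, 177.2], [204.2, 173.5]]
0.18 [[170.2, 172.7], [203.6, 169.1]]
0.19 [[169.5, 168.2], [203.1, 164.6]]
```

Emit:
carry_out([
  {"tx": -0.0025,"ty": 0.002,"tz": 0.05,"rx": 0,"ry": 0,"rz": 0.0,"claw": 0.4},
  {"tx": -0.0025,"ty": 0.002,"tz": 0.05,"rx": 0,"ry": 0,"rz": 0.0,"claw": 0.4},
], squeeze=40)

```text
time: 2.82
eef_pos: [0.6455, -0.2771, 0.0969]
tool_rot: [-179.6, 0.1, 45.1]
ft_force: [0.4, 1.6, 0.1]
gripper_width: 0.0595
```

```bash
python3 look.py a3 scene 100 120 200 150 4
```

```text
2.875 [ 0.6467 -0.278   0.0996] [-1.7984e+02  1.0000e-02  4.5070e+01] [ 0.3 -0.3  0.5] 0.059992299084266086
```

View pics/a3.png

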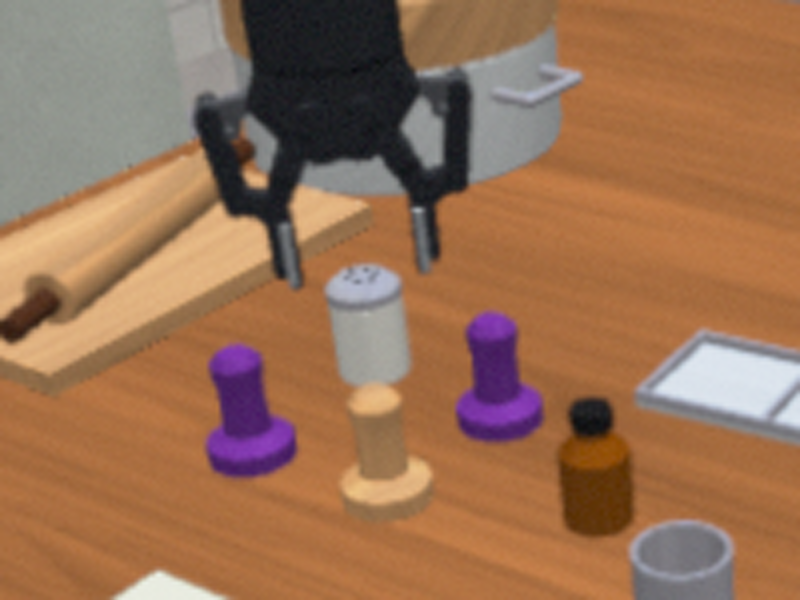

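```bash
python3 look.py a4 top 340 120 200 150 4
python3 - <<'E'
from h import *
for k in C: print(k, -np.array(C[k]['R']).T@C[k]['t'])
E
```

```text
2.925 [ 0.6476 -0.279   0.1013] [ 1.800e+02 -4.000e-02  4.505e+01] [0.3 0.1 1. ] 0.05991471587050282
scene [1.24628335 0.34559621 0.54293341]
top [0.35189974 0.01547477 1.15768149]
```

View pics/full_a4.png

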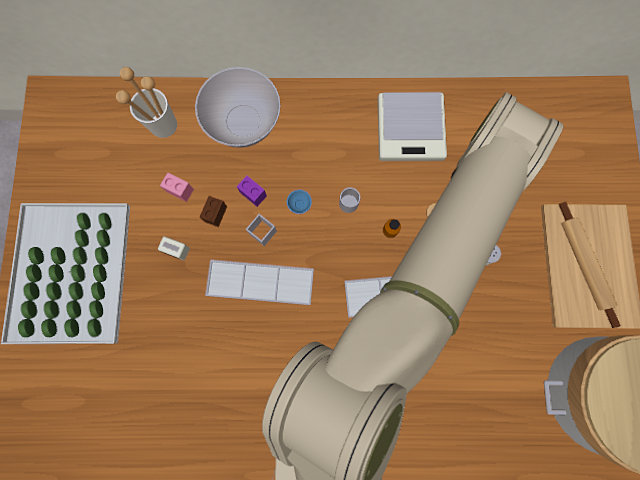

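Run:
```python
from h import *
t=cv2.imread('pics/top0.png'); cv2.imwrite('pics/a5.png',cv2.resize(t[360:460,0:130],None,fx=6,fy=6,interpolation=cv2.INTER_CUBIC))
y=np.radians(156.24); j=np.array([np.sin(y),-np.cos(y),0])*.0425
for z in (.195,.208,.235):
    p=np.array([.2517,.5716,z]); print(z,((proj('top',[p+j,p-j,p])-[0,360])*6).round().tolist(), proj('scene',[p+j,p-j,p]).round().tolist())
```

```text
0.195 [[84.0, 102.0], [316.0, 211.0], [200.0, 156.0]] [[657.0, 194.0], [617.0, 179.0], [637.0, 186.0]]
0.208 [[58.0, 106.0], [293.0, 216.0], [175.0, 161.0]] [[659.0, 188.0], [619.0, 173.0], [639.0, 181.0]]
0.235 [[0.0, 115.0], [243.0, 228.0], [121.0, 171.0]] [[664.0, 176.0], [624.0, 161.0], [644.0, 169.0]]
```

View pics/a5.png

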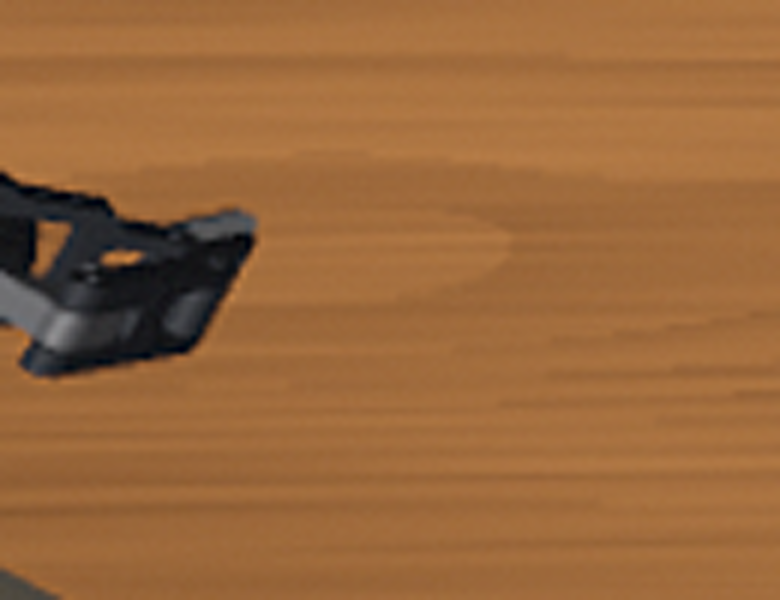

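Run:
```python
from h import *
t=cv2.imread('pics/scene0.png'); cv2.imwrite('pics/a6.png',cv2.resize(t[80:220,540:640],None,fx=5,fy=5,interpolation=cv2.INTER_CUBIC))
```

```text
(no output)
```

View pics/a6.png

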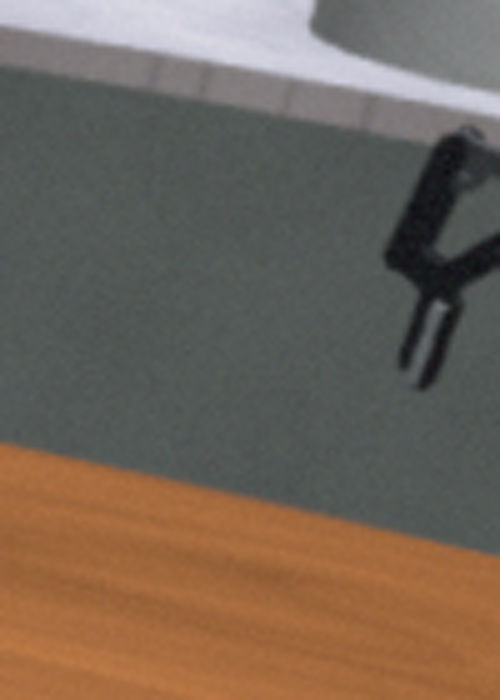

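Run:
```python
from h import *
y=np.radians(156.24); j=np.array([np.sin(y),-np.cos(y),0]); x=np.array([np.cos(y),np.sin(y),0])
def f(q,o):
    r=[]
    P=np.array([q[0],q[1],q[2]])
    r+= list(proj('top',[P])[0]-((np.array([220,288])+.5)/6-.5+[0,360]))
    r+= list(proj('scene',[P+o*j])[0]-((np.array([415,378])+.5)/5-.5+[540,80]))
    return r
for o in (0,.007,.014):
    s=least_squares(f,[.25,.55,.2],args=(o,)); print(o,s.x,s.fun)
    print(' along j:',(s.x-[.2517,.5716,.1945])@j,'along x',(s.x-[.2517,.5716,.1945])@x)
```

```text
0 [0.21914529 0.53131545 0.24402979] [ 0.86912996  0.12984802  1.05602657 -0.24142572]
 along j: -0.04998658436706231 along x 0.013564505788443705
0.007 [0.21908362 0.52739507 0.24642828] [ 2.2845982   0.35033508  2.76928768 -0.62059862]
 along j: -0.053599523872822526 along x 0.012041404010694567
0.014 [0.21899497 0.52348457 0.24878359] [ 3.71378382  0.58413387  4.49108859 -0.98597614]
 along j: -0.05721428917256867 along x 0.010546974403205558
```

Emit:
carry_out([
  {"tx": 0,"ty": 0,"tz": 0.045,"rx": 0,"ry": 0,"rz": 0.0,"claw": 0.4},
  {"tx": 0,"ty": 0,"tz": 0.045,"rx": 0,"ry": 0,"rz": 0.0,"claw": 0.4},
], squeeze=40)

```text
time: 3.18
eef_pos: [0.6463, -0.2788, 0.0541]
tool_rot: [-179.8, 0.0, 45.0]
ft_force: [-0.5, -0.3, 0.6]
gripper_width: 0.0597
```

```bash
python3 look.py a7 scene 100 120 200 150 4
```

```text
3.225 [ 0.6473 -0.2797  0.0562] [-1.7998e+02 -1.0000e-02  4.5010e+01] [-0.4 -0.1  1.1] 0.05993357181500594
```

View pics/a7.png

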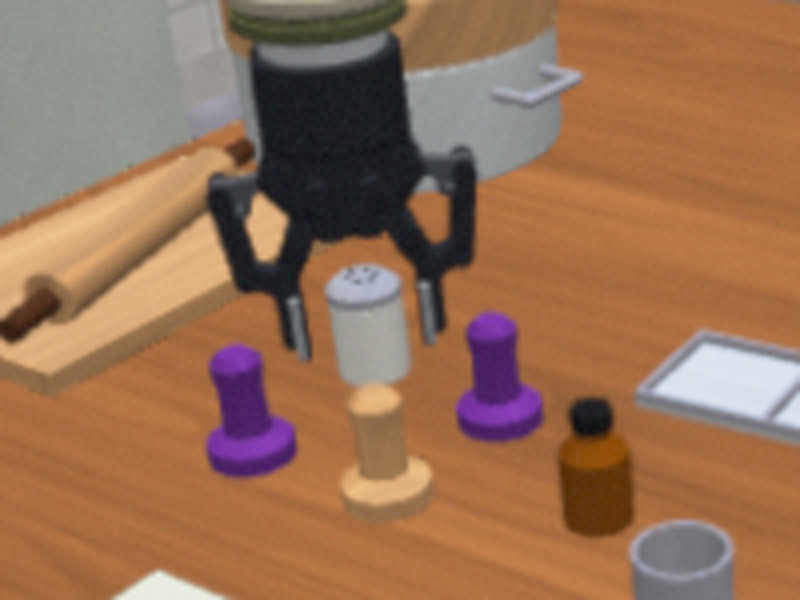

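Run:
```python
from h import *
for z in (.07,.08,.09,.10,.11):
    print(z,((proj('scene',[[.647,-.279,z],[.6475,-.2773,z]])-[100,120]+.5)*4-.5).round(1).tolist())
```

```text
0.07 [[371.8, 387.5], [373.5, 388.7]]
0.08 [[369.4, 371.6], [371.1, 372.8]]
0.09 [[367.0, 355.5], [368.7, 356.7]]
0.1 [[364.6, 339.3], [366.3, 340.4]]
0.11 [[362.1, 322.8], [363.8, 323.9]]
```

Emit:
carry_out([
  {"tx": 0,"ty": 0,"tz": 0.02,"rx": 0,"ry": 0,"rz": 0.0,"claw": 0.4},
  {"tx": 0,"ty": 0,"tz": 0.035,"rx": 0,"ry": 0,"rz": 0.0,"claw": 0.4},
  {"tx": 0,"ty": 0,"tz": 0.035,"rx": 0,"ry": 0,"rz": 0.0,"claw": 0.4},
], squeeze=40)

```text
time: 3.6
eef_pos: [0.6463, -0.2798, 0.0186]
tool_rot: [-179.9, 0.0, 45.0]
ft_force: [-1.3, -0.1, 0.3]
gripper_width: 0.0594
```

```bash
python3 look.py a8 scene 100 120 200 150 4
```

```text
3.65 [ 0.6468 -0.2802  0.0196] [-1.7995e+02  3.0000e-02  4.4960e+01] [-1.1 -0.9  0. ] 0.05975053179002169
```

View pics/a8.png

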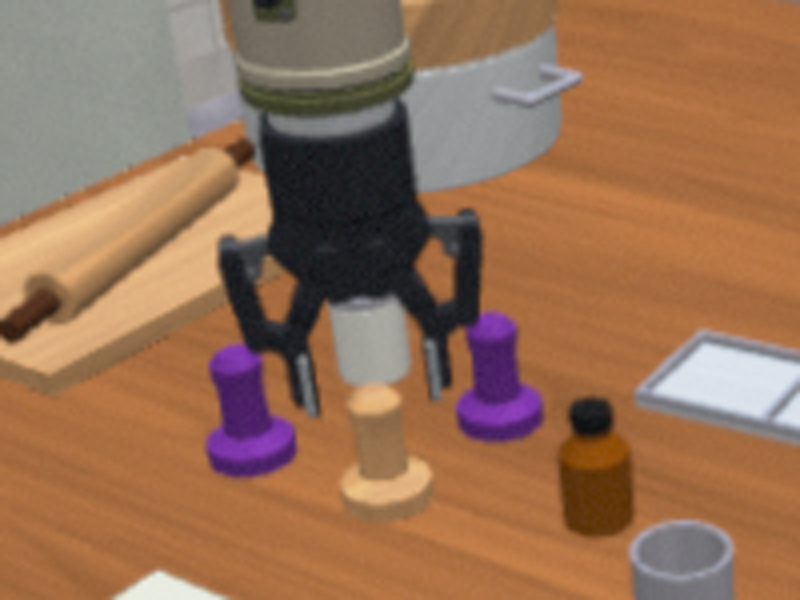

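Emit:
carry_out([
  {"tx": 0,"ty": 0,"tz": 0.012,"rx": 0,"ry": 0,"rz": 0.0,"claw": 0.4},
  {"tx": 0,"ty": 0,"tz": 0.025,"rx": 0,"ry": 0,"rz": 0.0,"claw": 0.4},
  {"tx": 0,"ty": 0,"tz": 0.025,"rx": 0,"ry": 0,"rz": 0.0,"claw": 0.4},
], squeeze=40)

```text
time: 4.03
eef_pos: [0.6461, -0.2797, -0.0067]
tool_rot: [-179.9, 0.1, 45.0]
ft_force: [-0.9, -0.1, -1.0]
gripper_width: 0.0599
```

```bash
python3 look.py a9 scene 100 120 200 150 4
```

```text
4.075 [ 0.6466 -0.28   -0.0058] [-1.7993e+02  3.0000e-02  4.4970e+01] [ 0.1  0.  -0.3] 0.05981477049830457
```

View pics/a9.png

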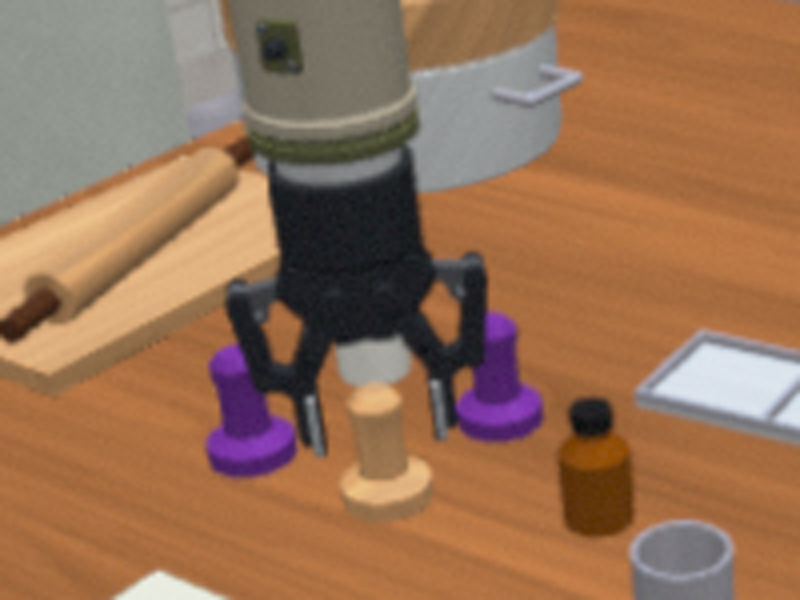

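Emit:
carry_out([
  {"tx": 0,"ty": 0,"tz": 0,"rx": 0,"ry": 0,"rz": 0.0,"claw": -1},
  {"tx": 0,"ty": 0,"tz": 0,"rx": 0,"ry": 0,"rz": 0.0,"claw": -1},
  {"tx": 0,"ty": 0,"tz": 0,"rx": 0,"ry": 0,"rz": 0.0,"claw": -1},
  {"tx": 0,"ty": 0,"tz": 0,"rx": 0,"ry": 0,"rz": 0.0,"claw": -1},
  {"tx": 0,"ty": 0,"tz": 0,"rx": 0,"ry": 0,"rz": 0.0,"claw": -1},
], squeeze=40)

```text
time: 4.7
eef_pos: [0.6474, -0.2803, -0.0044]
tool_rot: [180.0, -0.0, 45.0]
ft_force: [-1.2, 1.4, 5.6]
gripper_width: 0.0278
```

```bash
python3 look.py a10 scene 100 120 200 150 4
```

```text
4.75 [ 0.6474 -0.2803 -0.0044] [ 1.7997e+02 -3.0000e-02  4.4970e+01] [-1.9  1.5  5.8] 0.02775261474769701
```

View pics/a10.png

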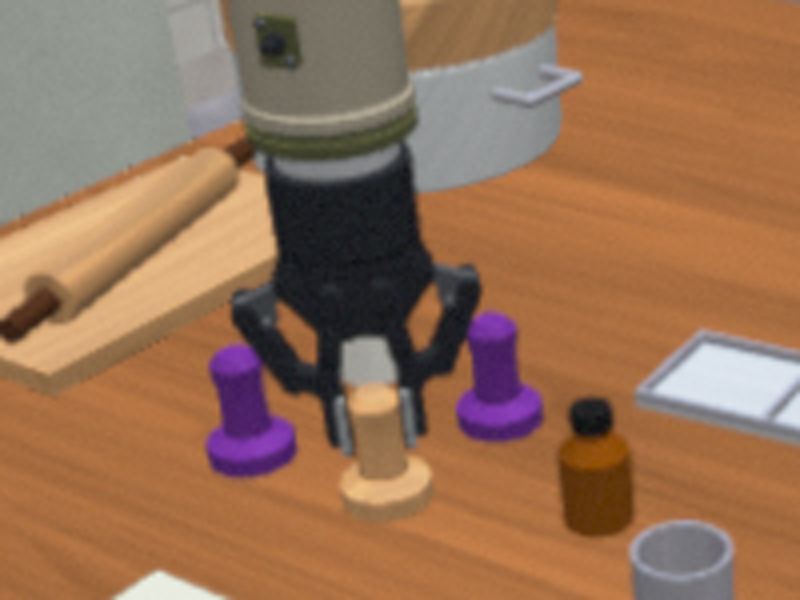

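```bash
python3 d.py .6474 -.2803 -.005 45 .6474,-.2803,.1,45 .48,.248,.1,85
```

```text
.6474,-.2803,.1,45 -> tx 0.0000 ty 0.0000 tz -0.1050 rz -0.0000 dist 105 rows 1.7 rot rows 0.0
.48,.248,.1,85 -> tx 0.2552 ty -0.4919 tz -0.1050 rz -0.6981 dist 564 rows 9.0 rot rows 3.7
```

Emit:
carry_out([
  {"tx": 0,"ty": 0,"tz": -0.03,"rx": 0,"ry": 0,"rz": 0,"claw": -1},
  {"tx": 0,"ty": 0,"tz": -0.075,"rx": 0,"ry": 0,"rz": 0,"claw": -1},
  {"tx": 0,"ty": 0,"tz": -0.105,"rx": 0,"ry": 0,"rz": 0,"claw": -1},
  {"tx": 0.02,"ty": -0.04,"tz": -0.105,"rx": 0,"ry": 0,"rz": -0.06,"claw": -1},
  {"tx": 0.045,"ty": -0.087,"tz": -0.105,"rx": 0,"ry": 0,"rz": -0.14,"claw": -1},
  {"tx": 0.07,"ty": -0.135,"tz": -0.105,"rx": 0,"ry": 0,"rz": -0.22,"claw": -1},
  {"tx": 0.095,"ty": -0.183,"tz": -0.105,"rx": 0,"ry": 0,"rz": -0.3,"claw": -1},
  {"tx": 0.12,"ty": -0.231,"tz": -0.105,"rx": 0,"ry": 0,"rz": -0.38,"claw": -1},
  {"tx": 0.14,"ty": -0.27,"tz": -0.105,"rx": 0,"ry": 0,"rz": -0.42,"claw": -1},
  {"tx": 0.14,"ty": -0.27,"tz": -0.105,"rx": 0,"ry": 0,"rz": -0.42,"claw": -1},
], squeeze=40)

```text
time: 6.0
eef_pos: [0.5544, 0.014, 0.0998]
tool_rot: [-179.9, -0.1, 69.4]
ft_force: [0.7, -0.9, -0.3]
gripper_width: 0.0276
```

```bash
python3 look.py a11 scene 100 80 400 250 2
python3 - <<'E'
from plant import telemetry as t
p=t.sense()['eef_pos'];y=t.sense()['tool_rot'][2]
import subprocess
print(subprocess.run(['python3','d.py',*map(str,p),str(y),'.48,.248,.1,85','.48,.248,.03,85'],capture_output=True,text=True).stdout)
E
```

```text
6.05 [0.555  0.0113 0.0999] [-1.7998e+02 -3.0000e-02  6.9200e+01] [ 0.7 -0.5 -0.4] 0.027905062656705212
.48,.248,.1,85 -> tx 0.1946 ty -0.1541 tz -0.0001 rz -0.2758 dist 248 rows 4.0 rot rows 1.5
.48,.248,.03,85 -> tx 0.1946 ty -0.1541 tz 0.0699 rz -0.2758 dist 258 rows 4.1 rot rows 1.5
```

View pics/a11.png

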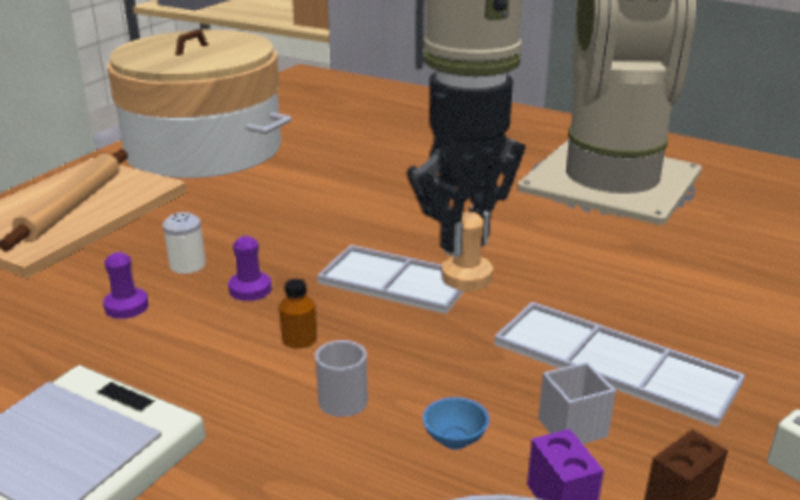

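Create nx.py:
```python
import sys,subprocess,numpy as np
from plant import telemetry as t
s=t.sense();print(round(s['time'],2),np.round(s['eef_pos'],4),np.round(s['tool_rot'],1),np.round(s['ft_force'],1),round(s['gripper_width'],4))
print(subprocess.run(['python3','d.py',*map(str,s['eef_pos']),str(s['tool_rot'][2]),*sys.argv[1:]],capture_output=True,text=True).stdout)
```

```text
(no output)
```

Emit:
carry_out([
  {"tx": 0.035,"ty": -0.028,"tz": 0,"rx": 0,"ry": 0,"rz": -0.05,"claw": -1},
  {"tx": 0.08,"ty": -0.063,"tz": 0,"rx": 0,"ry": 0,"rz": -0.12,"claw": -1},
  {"tx": 0.125,"ty": -0.099,"tz": 0,"rx": 0,"ry": 0,"rz": -0.19,"claw": -1},
  {"tx": 0.165,"ty": -0.13,"tz": 0,"rx": 0,"ry": 0,"rz": -0.25,"claw": -1},
  {"tx": 0.1946,"ty": -0.154,"tz": 0,"rx": 0,"ry": 0,"rz": -0.276,"claw": -1},
  {"tx": 0.1946,"ty": -0.154,"tz": 0.02,"rx": 0,"ry": 0,"rz": -0.276,"claw": -1},
  {"tx": 0.1946,"ty": -0.154,"tz": 0.05,"rx": 0,"ry": 0,"rz": -0.276,"claw": -1},
  {"tx": 0.1946,"ty": -0.154,"tz": 0.07,"rx": 0,"ry": 0,"rz": -0.276,"claw": -1},
  {"tx": 0.1946,"ty": -0.154,"tz": 0.07,"rx": 0,"ry": 0,"rz": -0.276,"claw": -1},
])

```text
time: 7.18
eef_pos: [0.481, 0.2446, 0.0286]
tool_rot: [-179.9, 0.1, 84.7]
ft_force: [-0.0, -0.2, 0.0]
gripper_width: 0.0278
```

```bash
python3 nx.py .48,.248,.001,85;python3 look.py a12 scene 320 180 200 150 4
```

```text
7.17 [0.481  0.2446 0.0286] [-1.799e+02  1.000e-01  8.470e+01] [-0.  -0.2  0. ] 0.0278
.48,.248,.001,85 -> tx 0.0033 ty -0.0013 tz 0.0276 rz -0.0051 dist 28 rows 0.4 rot rows 0.0

7.225 [0.4817 0.2452 0.0298] [-1.7998e+02  7.0000e-02  8.4720e+01] [ 0.2 -0.1 -0.5] 0.02741663282317403
```

View pics/a12.png

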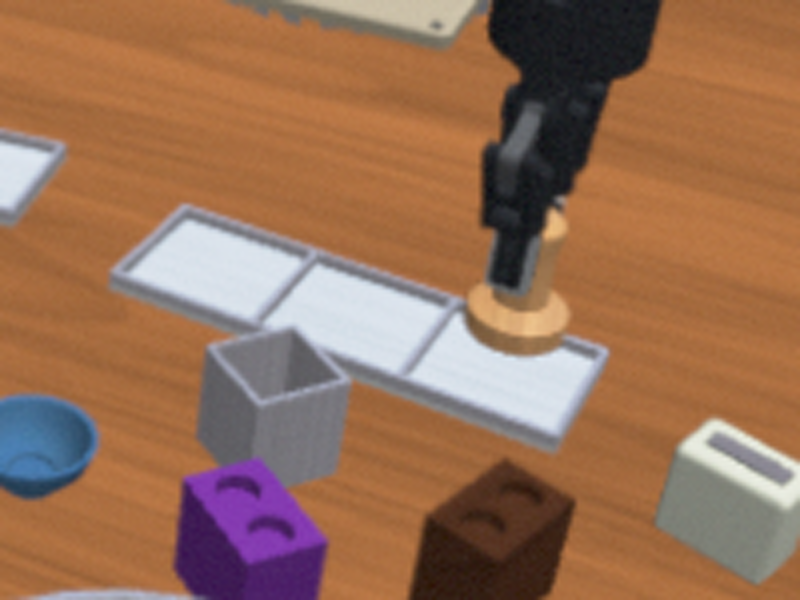

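Emit:
carry_out([
  {"tx": 0.0025,"ty": -0.0015,"tz": 0.012,"rx": 0,"ry": 0,"rz": 0,"claw": -1},
  {"tx": 0.0025,"ty": -0.0015,"tz": 0.024,"rx": 0,"ry": 0,"rz": 0,"claw": -1},
  {"tx": 0.0025,"ty": -0.0015,"tz": 0.0285,"rx": 0,"ry": 0,"rz": 0,"claw": -1},
  {"tx": 0.0025,"ty": -0.0015,"tz": 0.029,"rx": 0,"ry": 0,"rz": 0,"claw": -1},
  {"tx": 0.0025,"ty": -0.0015,"tz": 0.029,"rx": 0,"ry": 0,"rz": 0,"claw": -1},
])

```text
time: 7.85
eef_pos: [0.4801, 0.2492, 0.0013]
tool_rot: [180.0, -0.0, 84.8]
ft_force: [0.9, -1.0, -1.3]
gripper_width: 0.0278
```

```bash
python3 nx.py .48,.248,.001,85;python3 look.py a13 scene 320 180 200 150 4
```

```text
7.85 [0.4801 0.2492 0.0013] [180.   -0.   84.8] [ 0.9 -1.  -1.3] 0.0278
.48,.248,.001,85 -> tx -0.0012 ty -0.0000 tz 0.0003 rz -0.0028 dist 1 rows 0.0 rot rows 0.0

7.9 [0.4801 0.2493 0.0013] [ 1.7998e+02 -3.0000e-02  8.4840e+01] [-0.6  0.1  0.6] 0.027441283460119214
```

View pics/a13.png

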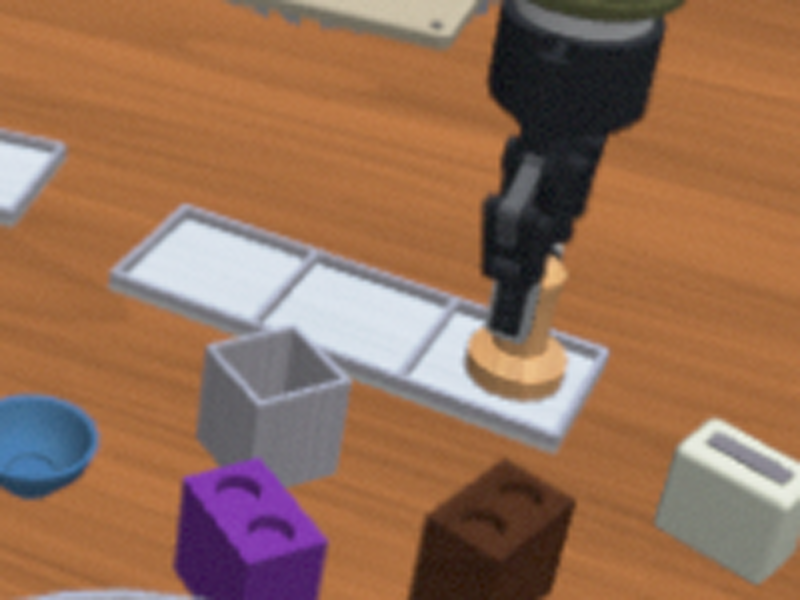

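Emit:
carry_out([
  {"tx": 0,"ty": 0,"tz": 0.0015,"rx": 0,"ry": 0,"rz": 0,"claw": -1},
  {"tx": 0,"ty": 0,"tz": 0.0015,"rx": 0,"ry": 0,"rz": 0,"claw": -1},
])

```text
time: 8.15
eef_pos: [0.48, 0.2493, -0.0004]
tool_rot: [180.0, -0.0, 84.8]
ft_force: [0.3, -0.1, -1.7]
gripper_width: 0.028
```

Emit:
carry_out([
  {"tx": 0,"ty": 0,"tz": 0,"rx": 0,"ry": 0,"rz": 0,"claw": 0.1},
  {"tx": 0,"ty": 0,"tz": 0,"rx": 0,"ry": 0,"rz": 0,"claw": 0.4},
  {"tx": 0,"ty": 0,"tz": 0,"rx": 0,"ry": 0,"rz": 0,"claw": 0.4},
  {"tx": 0,"ty": 0,"tz": -0.02,"rx": 0,"ry": 0,"rz": 0,"claw": 0.4},
  {"tx": 0,"ty": 0,"tz": -0.06,"rx": 0,"ry": 0,"rz": 0,"claw": 0.8},
  {"tx": 0,"ty": 0,"tz": -0.08,"rx": 0,"ry": 0,"rz": 0,"claw": 0.8},
  {"tx": 0,"ty": 0,"tz": -0.08,"rx": 0,"ry": 0,"rz": 0,"claw": 0.8},
])

```text
time: 9.02
eef_pos: [0.4809, 0.2498, 0.081]
tool_rot: [179.9, -0.1, 84.8]
ft_force: [-0.5, 0.5, -0.3]
gripper_width: 0.0768
```

```bash
python3 nx.py .5985,.161,.07,51.6;python3 look.py a14 scene 320 180 200 150 4
```

```text
9.03 [0.4809 0.2498 0.081 ] [ 1.799e+02 -1.000e-01  8.480e+01] [-0.5  0.5 -0.3] 0.0768
.5985,.161,.07,51.6 -> tx -0.0778 ty 0.1251 tz 0.0110 rz 0.5802 dist 148 rows 2.4 rot rows 3.1

9.075 [0.4801 0.2494 0.0797] [ 1.7996e+02 -5.0000e-02  8.4850e+01] [-0.4 -1.  -0.7] 0.0768397268627263
```

View pics/a14.png

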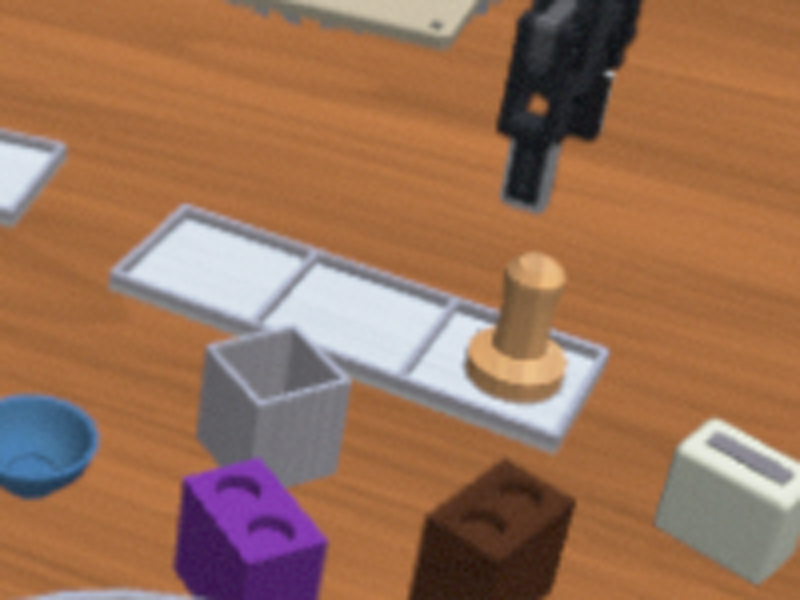

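Emit:
carry_out([
  {"tx": -0.03,"ty": 0.045,"tz": 0,"rx": 0,"ry": 0,"rz": 0.18,"claw": 0.8},
  {"tx": -0.06,"ty": 0.095,"tz": 0,"rx": 0,"ry": 0,"rz": 0.36,"claw": 0.8},
  {"tx": -0.078,"ty": 0.125,"tz": 0.01,"rx": 0,"ry": 0,"rz": 0.53,"claw": 0.8},
  {"tx": -0.078,"ty": 0.125,"tz": 0.02,"rx": 0,"ry": 0,"rz": 0.58,"claw": 0.8},
  {"tx": -0.078,"ty": 0.125,"tz": 0.02,"rx": 0,"ry": 0,"rz": 0.58,"claw": 0.8},
])

```text
time: 9.7
eef_pos: [0.5961, 0.1596, 0.0572]
tool_rot: [-179.9, 0.2, 51.6]
ft_force: [-1.0, 0.4, 0.1]
gripper_width: 0.0767
```

```bash
python3 look.py a15 scene 300 150 200 150 4;python3 nx.py .5985,.161,.02,51.6  .5985,.161,-.024,51.6
```

```text
9.75 [0.5964 0.1603 0.0582] [-1.7993e+02  1.2000e-01  5.1700e+01] [ 0.1  0.3 -0.4] 0.07699284473576619
9.75 [0.5964 0.1603 0.0582] [-1.799e+02  1.000e-01  5.170e+01] [ 0.1  0.3 -0.4] 0.077
.5985,.161,.02,51.6 -> tx 0.0019 ty 0.0012 tz 0.0382 rz 0.0018 dist 38 rows 0.6 rot rows 0.0
.5985,.161,-.024,51.6 -> tx 0.0019 ty 0.0012 tz 0.0822 rz 0.0018 dist 82 rows 1.3 rot rows 0.0
```

View pics/a15.png

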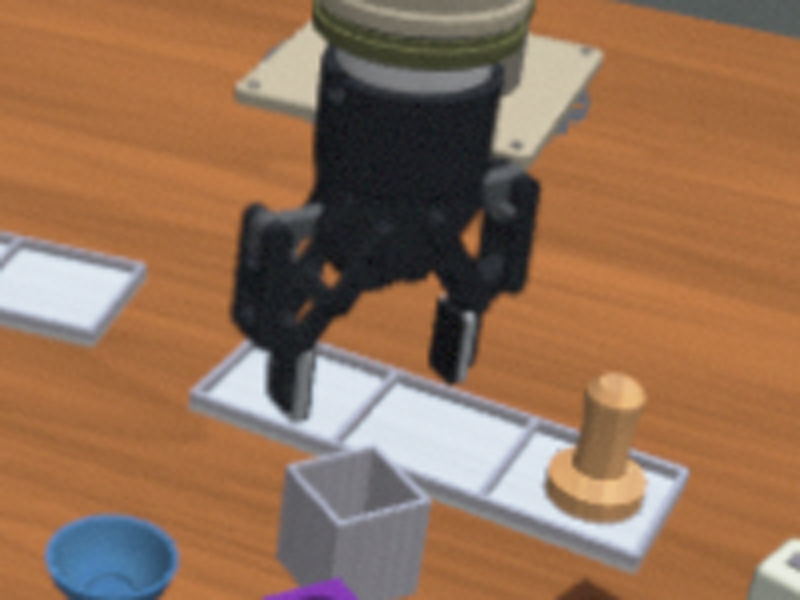

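Emit:
carry_out([
  {"tx": 0.002,"ty": 0.001,"tz": 0.025,"rx": 0,"ry": 0,"rz": 0,"claw": 0.8},
  {"tx": 0.002,"ty": 0.001,"tz": 0.045,"rx": 0,"ry": 0,"rz": 0,"claw": 0.8},
  {"tx": 0.002,"ty": 0.001,"tz": 0.048,"rx": 0,"ry": 0,"rz": 0,"claw": 0.8},
  {"tx": 0.002,"ty": 0.001,"tz": 0.048,"rx": 0,"ry": 0,"rz": 0,"claw": 0.8},
])

```text
time: 10.25
eef_pos: [0.5994, 0.1613, 0.0118]
tool_rot: [180.0, -0.0, 51.6]
ft_force: [-0.5, -0.7, 1.1]
gripper_width: 0.077
```

```bash
python3 look.py a16 scene 300 150 200 150 4;python3 nx.py .5985,.161,-.024,51.6
```

```text
10.3 [0.5998 0.1613 0.0122] [ 1.7998e+02 -4.0000e-02  5.1620e+01] [-0.4 -0.2  0.9] 0.07709333195388217
10.3 [0.5998 0.1613 0.0122] [180.   -0.   51.6] [-0.4 -0.2  0.9] 0.0771
.5985,.161,-.024,51.6 -> tx -0.0010 ty -0.0008 tz 0.0362 rz 0.0004 dist 36 rows 0.6 rot rows 0.0
```

View pics/a16.png

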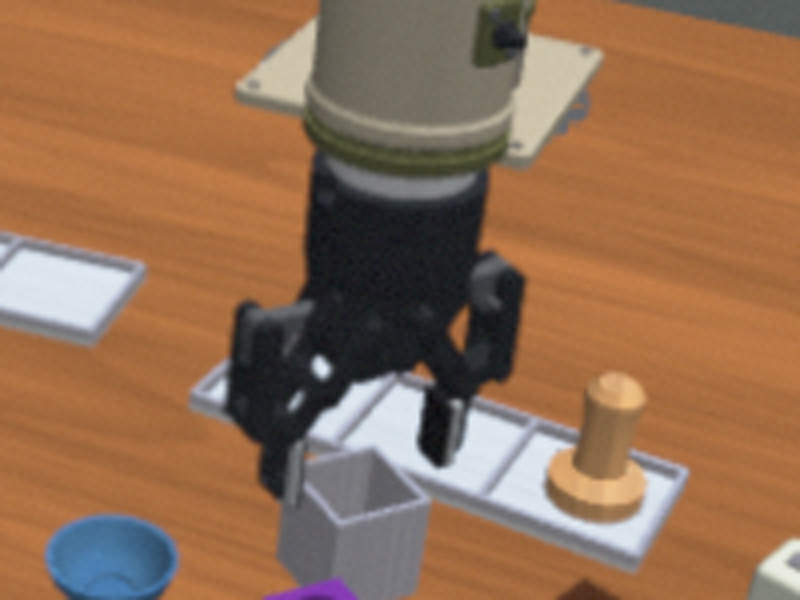

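Emit:
carry_out([
  {"tx": -0.001,"ty": 0,"tz": 0.015,"rx": 0,"ry": 0,"rz": 0,"claw": 0.8},
  {"tx": -0.001,"ty": 0,"tz": 0.032,"rx": 0,"ry": 0,"rz": 0,"claw": 0.8},
  {"tx": -0.001,"ty": 0,"tz": 0.036,"rx": 0,"ry": 0,"rz": 0,"claw": 0.8},
  {"tx": -0.001,"ty": 0,"tz": 0.036,"rx": 0,"ry": 0,"rz": 0,"claw": 0.8},
])

```text
time: 10.8
eef_pos: [0.5985, 0.1602, -0.025]
tool_rot: [-180.0, 0.0, 51.6]
ft_force: [-0.6, 0.2, 1.2]
gripper_width: 0.0769
```

```bash
python3 look.py a17 scene 300 150 200 150 4;python3 nx.py .5985,.161,-.024,51.6
```

```text
10.85 [ 0.5989  0.1604 -0.0245] [180.     0.    51.61] [0.4 0.3 0.2] 0.07691384890946364
10.85 [ 0.5989  0.1604 -0.0245] [180.    0.   51.6] [0.4 0.3 0.2] 0.0769
.5985,.161,-.024,51.6 -> tx 0.0003 ty -0.0007 tz -0.0005 rz 0.0001 dist 1 rows 0.0 rot rows 0.0
```

View pics/a17.png

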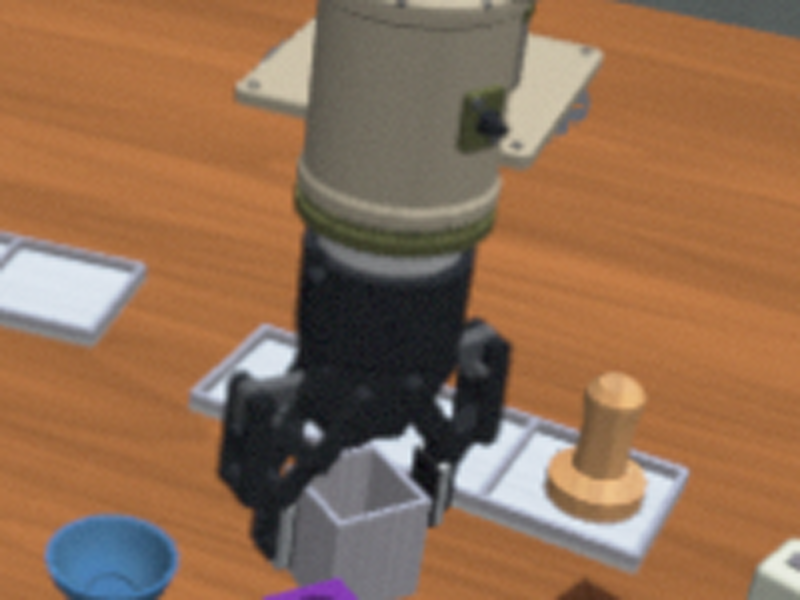

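Emit:
carry_out([
  {"tx": 0,"ty": 0,"tz": 0,"rx": 0,"ry": 0,"rz": 0,"claw": -1},
  {"tx": 0,"ty": 0,"tz": 0,"rx": 0,"ry": 0,"rz": 0,"claw": -1},
  {"tx": 0,"ty": 0,"tz": 0,"rx": 0,"ry": 0,"rz": 0,"claw": -1},
  {"tx": 0,"ty": 0,"tz": 0,"rx": 0,"ry": 0,"rz": 0,"claw": -1},
])

```text
time: 11.35
eef_pos: [0.5993, 0.1606, -0.0239]
tool_rot: [180.0, -0.1, 51.6]
ft_force: [0.3, -0.6, 6.6]
gripper_width: 0.0496
```

```bash
python3 look.py a18 scene 300 150 200 150 4;python3 nx.py .599,.16,.08,51.6 .473,.164,.08,85
```

```text
11.4 [ 0.5993  0.1605 -0.0239] [ 1.7997e+02 -6.0000e-02  5.1610e+01] [-0.5 -0.4  5.4] 0.04985804130831527
11.4 [ 0.5993  0.1605 -0.0239] [ 1.80e+02 -1.00e-01  5.16e+01] [-0.5 -0.4  5.4] 0.0499
.599,.16,.08,51.6 -> tx -0.0006 ty 0.0001 tz -0.1039 rz 0.0001 dist 104 rows 1.7 rot rows 0.0
.473,.164,.08,85 -> tx -0.0757 ty -0.1011 tz -0.1039 rz -0.5828 dist 164 rows 2.6 rot rows 3.1
```

View pics/a18.png

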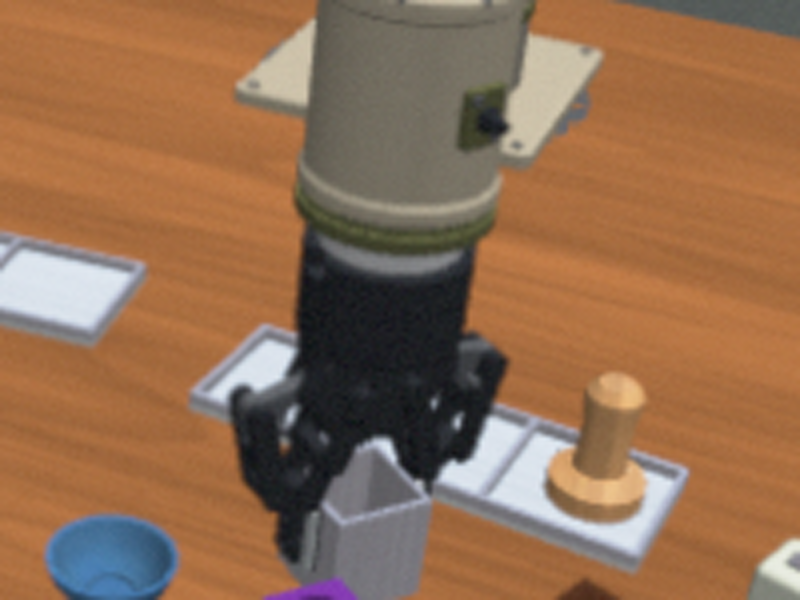

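Emit:
carry_out([
  {"tx": 0,"ty": 0,"tz": -0.03,"rx": 0,"ry": 0,"rz": 0,"claw": -1},
  {"tx": 0,"ty": 0,"tz": -0.075,"rx": 0,"ry": 0,"rz": 0,"claw": -1},
  {"tx": -0.01,"ty": -0.02,"tz": -0.09,"rx": 0,"ry": 0,"rz": -0.08,"claw": -1},
  {"tx": -0.03,"ty": -0.05,"tz": -0.09,"rx": 0,"ry": 0,"rz": -0.25,"claw": -1},
  {"tx": -0.055,"ty": -0.08,"tz": -0.09,"rx": 0,"ry": 0,"rz": -0.42,"claw": -1},
  {"tx": -0.076,"ty": -0.101,"tz": -0.09,"rx": 0,"ry": 0,"rz": -0.583,"claw": -1},
  {"tx": -0.076,"ty": -0.101,"tz": -0.07,"rx": 0,"ry": 0,"rz": -0.583,"claw": -1},
  {"tx": -0.076,"ty": -0.101,"tz": -0.04,"rx": 0,"ry": 0,"rz": -0.583,"claw": -1},
  {"tx": -0.076,"ty": -0.101,"tz": -0.03,"rx": 0,"ry": 0,"rz": -0.583,"claw": -1},
  {"tx": -0.076,"ty": -0.101,"tz": -0.03,"rx": 0,"ry": 0,"rz": -0.583,"claw": -1},
])

```text
time: 12.65
eef_pos: [0.472, 0.1633, 0.0052]
tool_rot: [-179.9, 0.1, 85.0]
ft_force: [-0.0, -0.3, 0.0]
gripper_width: 0.0494
```

```bash
python3 look.py a19 scene 300 150 200 150 4;python3 nx.py .473,.164,-.0195,85
```

```text
12.7 [0.4727 0.1635 0.0059] [180.   0.  85.] [-0.6 -0.5  0. ] 0.049585399100700214
12.7 [0.4727 0.1635 0.0059] [180.   0.  85.] [-0.6 -0.5  0. ] 0.0496
.473,.164,-.0195,85 -> tx 0.0005 ty 0.0003 tz 0.0254 rz -0.0000 dist 25 rows 0.4 rot rows 0.0
```

View pics/a19.png

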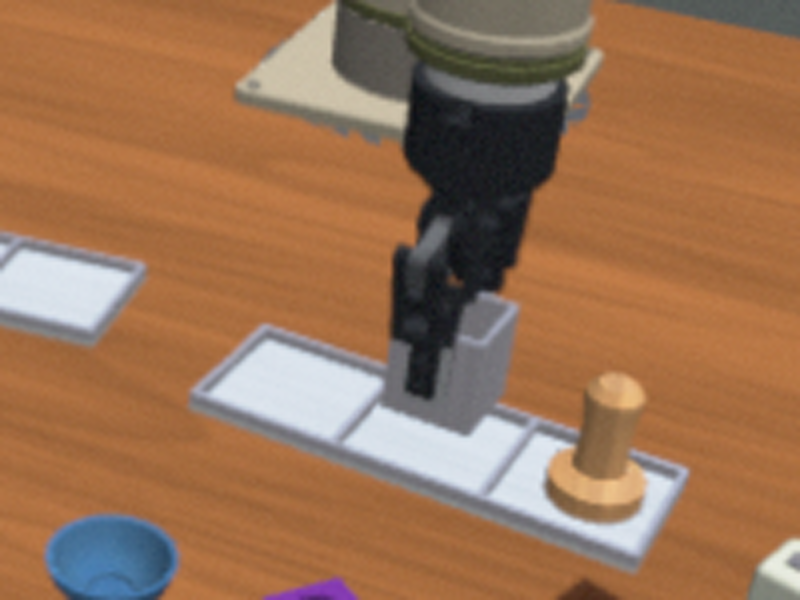

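Good. Lower it.

Emit:
carry_out([
  {"tx": 0,"ty": 0,"tz": 0.012,"rx": 0,"ry": 0,"rz": 0,"claw": -1},
  {"tx": 0,"ty": 0,"tz": 0.022,"rx": 0,"ry": 0,"rz": 0,"claw": -1},
  {"tx": 0,"ty": 0,"tz": 0.0255,"rx": 0,"ry": 0,"rz": 0,"claw": -1},
  {"tx": 0,"ty": 0,"tz": 0.026,"rx": 0,"ry": 0,"rz": 0,"claw": -1},
  {"tx": 0,"ty": 0,"tz": 0.026,"rx": 0,"ry": 0,"rz": 0,"claw": -1},
])

```text
time: 13.32
eef_pos: [0.4718, 0.1633, -0.02]
tool_rot: [-179.9, 0.0, 85.0]
ft_force: [-8.2, -2.8, 13.8]
gripper_width: 0.0495
```

```bash
python3 look.py a20 scene 300 150 200 150 4
```

```text
13.375 [ 0.4718  0.1634 -0.02  ] [-1.7991e+02  1.0000e-02  8.5010e+01] [-8.4 -2.7 14.9] 0.04994904275232955
```

View pics/a20.png

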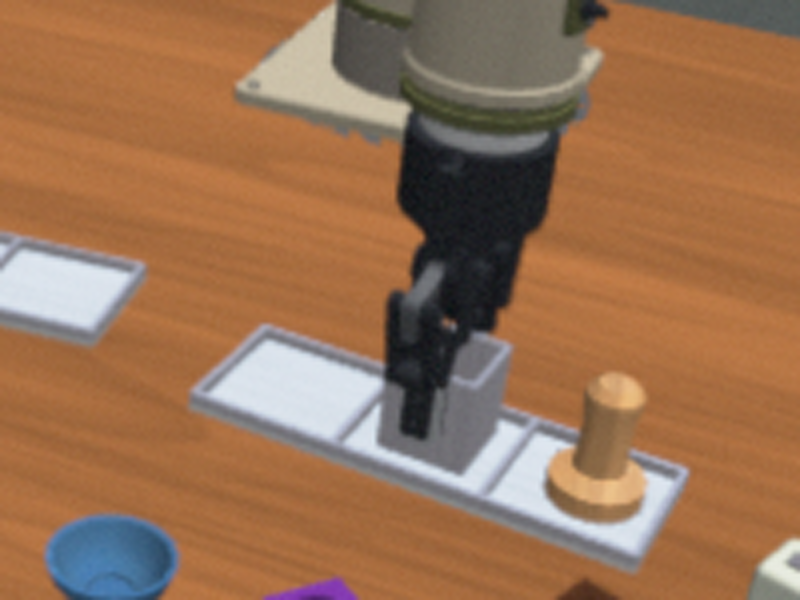

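Emit:
carry_out([
  {"tx": 0,"ty": 0,"tz": 0,"rx": 0,"ry": 0,"rz": 0,"claw": 0.3},
  {"tx": 0,"ty": 0,"tz": 0,"rx": 0,"ry": 0,"rz": 0,"claw": 0.7},
  {"tx": 0,"ty": 0,"tz": 0,"rx": 0,"ry": 0,"rz": 0,"claw": 0.7},
  {"tx": 0,"ty": 0,"tz": -0.02,"rx": 0,"ry": 0,"rz": 0,"claw": 0.7},
  {"tx": 0,"ty": 0,"tz": -0.06,"rx": 0,"ry": 0,"rz": 0,"claw": 0.7},
  {"tx": 0,"ty": 0,"tz": -0.11,"rx": 0,"ry": 0,"rz": 0,"claw": 0.7},
  {"tx": 0,"ty": 0,"tz": -0.11,"rx": 0,"ry": 0,"rz": 0,"claw": 0.7},
])

```text
time: 14.25
eef_pos: [0.4748, 0.1646, 0.093]
tool_rot: [179.7, -0.2, 85.0]
ft_force: [0.1, 0.1, 0.2]
gripper_width: 0.0728
```

```bash
python3 look.py a21 scene 300 150 200 150 4;python3 nx.py .538,-.386,.09,55
```

```text
14.3 [0.4734 0.1642 0.0909] [ 1.7985e+02 -1.3000e-01  8.5020e+01] [ 0.8 -0.3 -0.7] 0.07238988465912775
14.3 [0.4734 0.1642 0.0909] [ 1.799e+02 -1.000e-01  8.500e+01] [ 0.8 -0.3 -0.7] 0.0724
.538,-.386,.09,55 -> tx -0.5425 ty 0.1121 tz 0.0009 rz 0.5240 dist 554 rows 8.9 rot rows 2.8
```

View pics/a21.png

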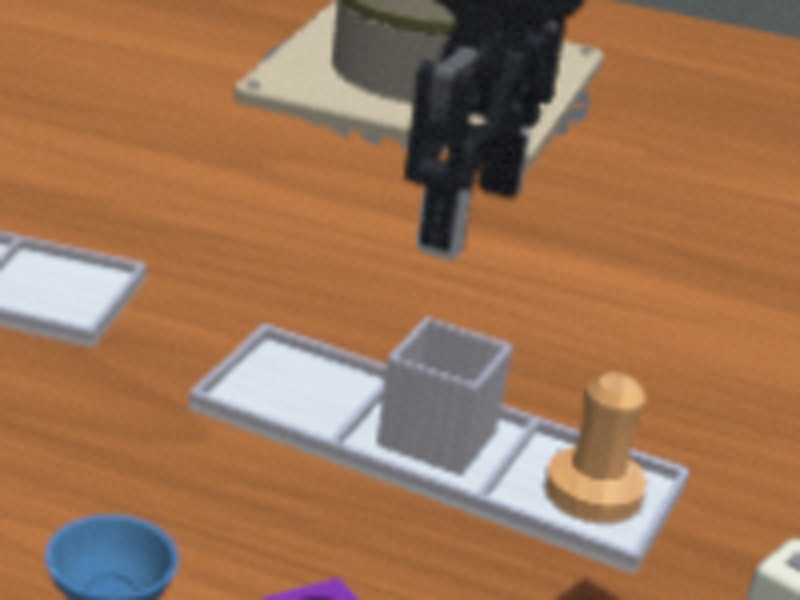

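Cutter seated in the middle place. Now over to the shaker.

Emit:
carry_out([
  {"tx": -0.542,"ty": 0.112,"tz": 0,"rx": 0,"ry": 0,"rz": 0.524,"claw": 0.7},
  {"tx": -0.542,"ty": 0.112,"tz": 0,"rx": 0,"ry": 0,"rz": 0.524,"claw": 0.7},
  {"tx": -0.542,"ty": 0.112,"tz": 0,"rx": 0,"ry": 0,"rz": 0.524,"claw": 0.7},
  {"tx": -0.542,"ty": 0.112,"tz": 0,"rx": 0,"ry": 0,"rz": 0.524,"claw": 0.7},
  {"tx": -0.542,"ty": 0.112,"tz": 0,"rx": 0,"ry": 0,"rz": 0.524,"claw": 0.7},
  {"tx": -0.542,"ty": 0.112,"tz": 0,"rx": 0,"ry": 0,"rz": 0.524,"claw": 0.7},
  {"tx": -0.542,"ty": 0.112,"tz": 0,"rx": 0,"ry": 0,"rz": 0.524,"claw": 0.7},
  {"tx": -0.542,"ty": 0.112,"tz": 0,"rx": 0,"ry": 0,"rz": 0.524,"claw": 0.7},
  {"tx": -0.542,"ty": 0.112,"tz": 0,"rx": 0,"ry": 0,"rz": 0.524,"claw": 0.7},
  {"tx": -0.542,"ty": 0.112,"tz": 0,"rx": 0,"ry": 0,"rz": 0.524,"claw": 0.7},
])

```text
time: 15.55
eef_pos: [0.5338, -0.3912, 0.0872]
tool_rot: [-179.9, 0.2, 54.6]
ft_force: [-0.0, 1.2, 0.2]
gripper_width: 0.0727
```

Emit:
carry_out([
  {"tx": 0,"ty": 0,"tz": 0,"rx": 0,"ry": 0,"rz": 0,"claw": 0.7},
])

```text
time: 15.68
eef_pos: [0.5364, -0.3854, 0.0878]
tool_rot: [-179.9, 0.0, 55.0]
ft_force: [0.2, 0.3, -1.2]
gripper_width: 0.0723
```

```bash
python3 look.py a22 scene 100 80 200 150 4;python3 nx.py .538,-.386,.03,55 .538,-.386,-.02,55
```

```text
15.725 [ 0.537  -0.3845  0.0882] [-1.7989e+02 -3.0000e-02  5.5060e+01] [ 0.7  0.3 -0.2] 0.0725160790644709
15.72 [ 0.537  -0.3845  0.0882] [-179.9   -0.    55.1] [ 0.7  0.3 -0.2] 0.0725
.538,-.386,.03,55 -> tx -0.0006 ty 0.0017 tz 0.0582 rz 0.0011 dist 58 rows 0.9 rot rows 0.0
.538,-.386,-.02,55 -> tx -0.0006 ty 0.0017 tz 0.1082 rz 0.0011 dist 108 rows 1.7 rot rows 0.0
```

View pics/a22.png

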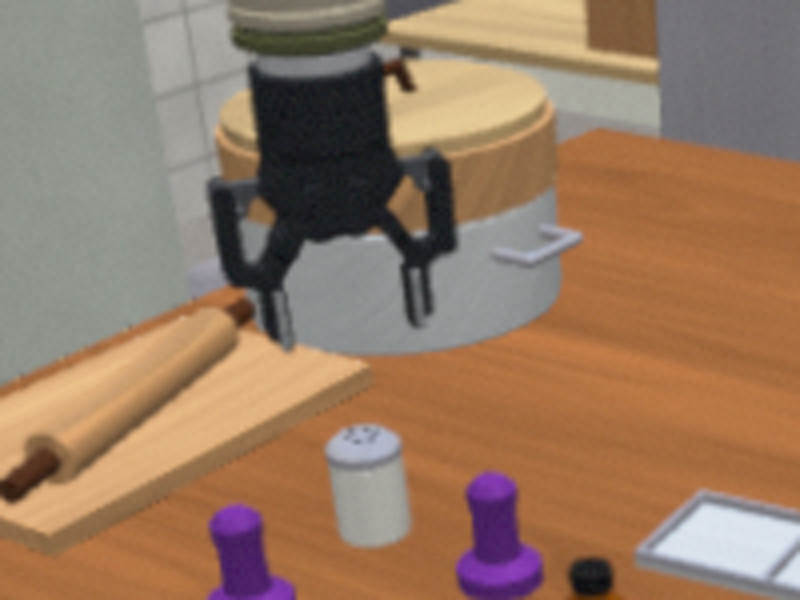

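Emit:
carry_out([
  {"tx": 0,"ty": 0.0015,"tz": 0.03,"rx": 0,"ry": 0,"rz": 0,"claw": 0.7},
  {"tx": 0,"ty": 0.0015,"tz": 0.052,"rx": 0,"ry": 0,"rz": 0,"claw": 0.7},
  {"tx": 0,"ty": 0.0015,"tz": 0.052,"rx": 0,"ry": 0,"rz": 0,"claw": 0.7},
])

```text
time: 16.1
eef_pos: [0.5375, -0.385, 0.0355]
tool_rot: [-179.8, -0.0, 55.1]
ft_force: [-1.0, 0.4, 0.6]
gripper_width: 0.0722
```

```bash
python3 look.py a23 scene 120 130 133 100 6;python3 nx.py .538,-.386,-.022,55;  python3 - <<'E'
from h import *
for z in (.0,.034,.054,.06,.068,.08): print(z,((proj('scene',[[.538,-.386,z]])-[120,130]+.5)*6-.5).round(1).tolist())
E
```

```text
16.15 [ 0.538 -0.386  0.037] [-1.7992e+02 -1.0000e-02  5.5040e+01] [-0.1 -0.5  0.5] 0.07250998263163114
16.15 [ 0.538 -0.386  0.037] [-179.9   -0.    55. ] [-0.1 -0.5  0.5] 0.0725
.538,-.386,-.022,55 -> tx -0.0000 ty -0.0000 tz 0.0590 rz 0.0008 dist 59 rows 0.9 rot rows 0.0

0.0 [[444.7, 492.9]]
0.034 [[434.2, 422.3]]
0.054 [[428.0, 379.8]]
0.06 [[426.1, 366.9]]
0.068 [[423.6, 349.5]]
0.08 [[419.8, 323.3]]
```

View pics/a23.png

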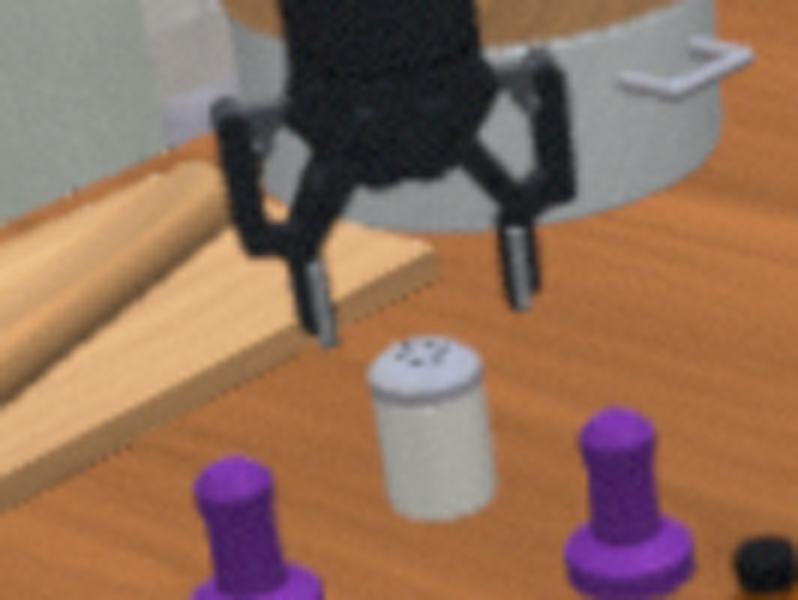

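Emit:
carry_out([
  {"tx": 0,"ty": 0,"tz": 0.015,"rx": 0,"ry": 0,"rz": 0,"claw": 0.7},
  {"tx": 0,"ty": 0,"tz": 0.03,"rx": 0,"ry": 0,"rz": 0,"claw": 0.7},
  {"tx": 0,"ty": 0,"tz": 0.045,"rx": 0,"ry": 0,"rz": 0,"claw": 0.7},
  {"tx": 0,"ty": 0,"tz": 0.058,"rx": 0,"ry": 0,"rz": 0,"claw": 0.7},
  {"tx": 0,"ty": 0,"tz": 0.058,"rx": 0,"ry": 0,"rz": 0,"claw": 0.7},
])

```text
time: 16.77
eef_pos: [0.5374, -0.3865, -0.022]
tool_rot: [-179.9, 0.0, 55.0]
ft_force: [0.5, -0.3, 1.0]
gripper_width: 0.0725
```

```bash
python3 look.py a24 scene 120 130 133 100 6
```

```text
16.825 [ 0.5379 -0.3869 -0.021 ] [-1.7995e+02  1.0000e-02  5.4980e+01] [ 0.2 -0.5  0.4] 0.07234114976719479
```

View pics/a24.png

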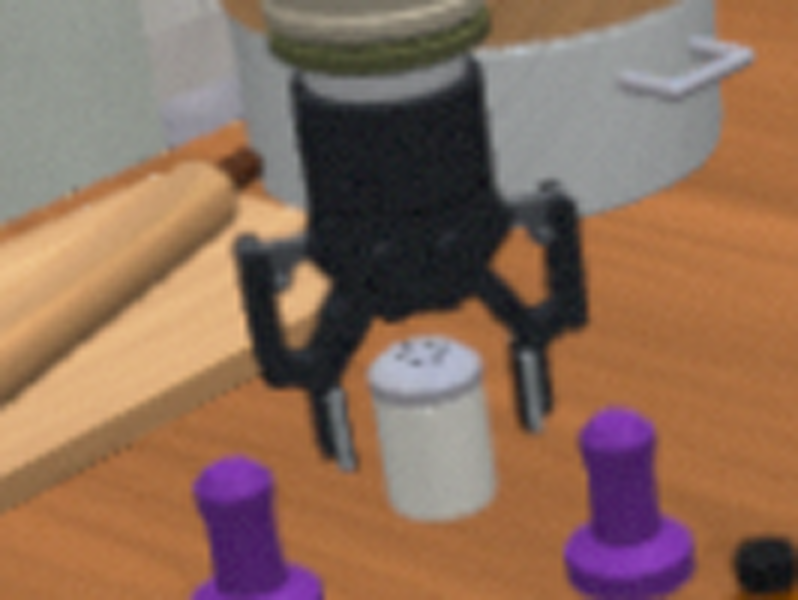

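Emit:
carry_out([
  {"tx": 0,"ty": 0,"tz": 0.005,"rx": 0,"ry": 0,"rz": 0,"claw": 0.7},
  {"tx": 0,"ty": 0,"tz": 0.005,"rx": 0,"ry": 0,"rz": 0,"claw": 0.4},
  {"tx": 0,"ty": 0,"tz": 0.005,"rx": 0,"ry": 0,"rz": 0,"claw": 0.2},
  {"tx": 0,"ty": 0,"tz": 0.005,"rx": 0,"ry": 0,"rz": 0,"claw": -1},
  {"tx": 0,"ty": 0,"tz": 0.005,"rx": 0,"ry": 0,"rz": 0,"claw": -1},
  {"tx": 0,"ty": 0,"tz": 0.005,"rx": 0,"ry": 0,"rz": 0,"claw": -1},
  {"tx": 0,"ty": 0,"tz": 0.005,"rx": 0,"ry": 0,"rz": 0,"claw": -1},
], squeeze=45)

```text
time: 17.7
eef_pos: [0.5385, -0.3873, -0.025]
tool_rot: [179.9, -0.0, 55.0]
ft_force: [0.2, -0.1, 6.3]
gripper_width: 0.0451
```

```bash
python3 look.py a25 scene 120 130 133 100 6; python3 nx.py .538,-.387,.08,55 .4655,.0805,.08,85
```

```text
17.75 [ 0.5385 -0.3872 -0.025 ] [ 1.7995e+02 -1.0000e-02  5.5000e+01] [-0.2  0.7  6. ] 0.04494432064652437
17.75 [ 0.5385 -0.3872 -0.025 ] [179.9  -0.   55. ] [-0.2  0.7  6. ] 0.0449
.538,-.387,.08,55 -> tx -0.0001 ty -0.0006 tz -0.1050 rz -0.0000 dist 105 rows 1.7 rot rows 0.0
.4655,.0805,.08,85 -> tx 0.3412 ty -0.3281 tz -0.1050 rz -0.5236 dist 485 rows 7.8 rot rows 2.8
```

View pics/a25.png

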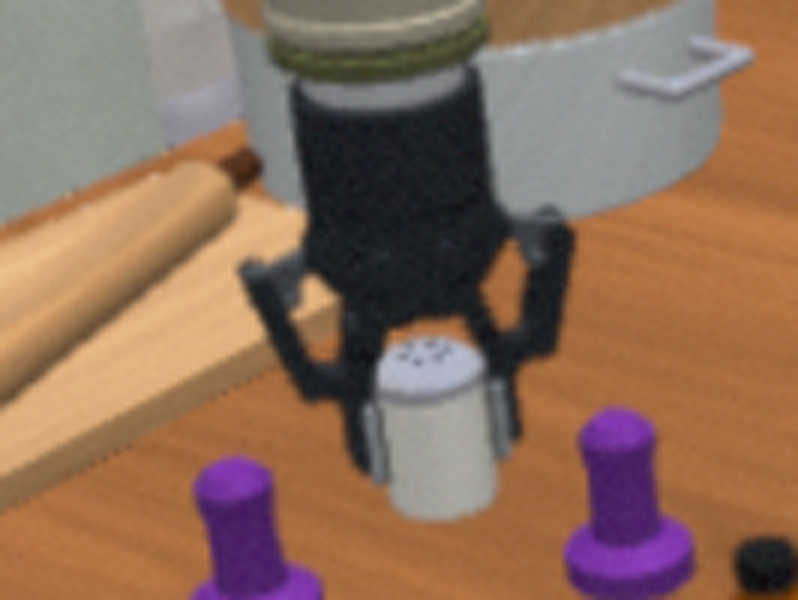

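Emit:
carry_out([
  {"tx": 0,"ty": 0,"tz": -0.015,"rx": 0,"ry": 0,"rz": 0,"claw": -1},
  {"tx": 0,"ty": 0,"tz": -0.045,"rx": 0,"ry": 0,"rz": 0,"claw": -1},
  {"tx": 0,"ty": 0,"tz": -0.08,"rx": 0,"ry": 0,"rz": 0,"claw": -1},
  {"tx": 0,"ty": 0,"tz": -0.105,"rx": 0,"ry": 0,"rz": 0,"claw": -1},
  {"tx": 0,"ty": 0,"tz": -0.11,"rx": 0,"ry": 0,"rz": 0,"claw": -1},
  {"tx": 0,"ty": 0,"tz": -0.11,"rx": 0,"ry": 0,"rz": 0,"claw": -1},
])

```text
time: 18.5
eef_pos: [0.5379, -0.3866, 0.084]
tool_rot: [-180.0, -0.0, 55.0]
ft_force: [0.3, 0.9, -1.8]
gripper_width: 0.045
```

```bash
python3 look.py a26 scene 120 80 133 100 6; python3 nx.py .4655,.0805,.085,85 .4655,.0805,.02,85
```

```text
18.55 [ 0.5376 -0.3864  0.0834] [-179.91   -0.     55.  ] [ 0.8  0.  -3. ] 0.04532391017749311
18.55 [ 0.5376 -0.3864  0.0834] [-179.9   -0.    55. ] [ 0.8  0.  -3. ] 0.0453
.4655,.0805,.085,85 -> tx 0.3411 ty -0.3269 tz -0.0016 rz -0.5236 dist 472 rows 7.6 rot rows 2.8
.4655,.0805,.02,85 -> tx 0.3411 ty -0.3269 tz 0.0634 rz -0.5236 dist 477 rows 7.6 rot rows 2.8
```

View pics/a26.png

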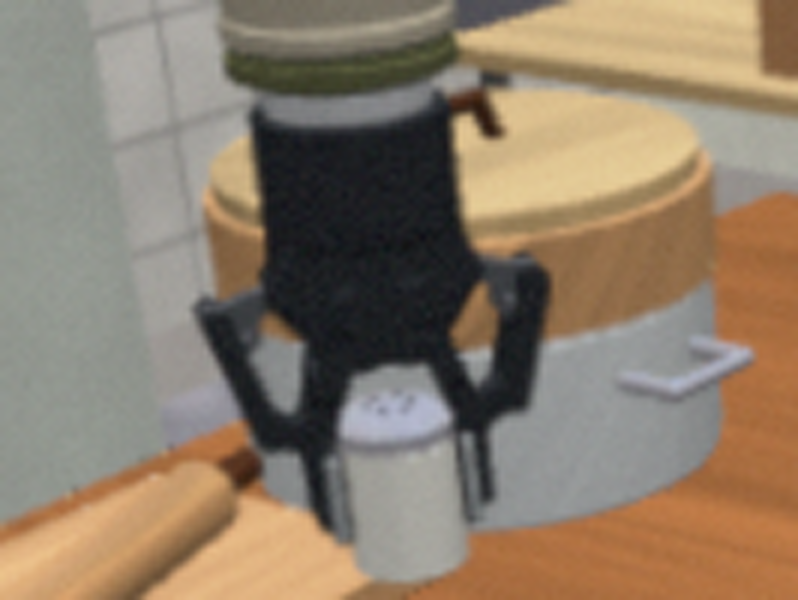

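Emit:
carry_out([
  {"tx": 0.02,"ty": -0.019,"tz": -0.002,"rx": 0,"ry": 0,"rz": -0.03,"claw": -1},
  {"tx": 0.055,"ty": -0.053,"tz": -0.002,"rx": 0,"ry": 0,"rz": -0.08,"claw": -1},
  {"tx": 0.095,"ty": -0.091,"tz": -0.002,"rx": 0,"ry": 0,"rz": -0.14,"claw": -1},
  {"tx": 0.137,"ty": -0.131,"tz": -0.002,"rx": 0,"ry": 0,"rz": -0.21,"claw": -1},
  {"tx": 0.18,"ty": -0.172,"tz": -0.002,"rx": 0,"ry": 0,"rz": -0.28,"claw": -1},
  {"tx": 0.223,"ty": -0.214,"tz": -0.002,"rx": 0,"ry": 0,"rz": -0.35,"claw": -1},
  {"tx": 0.265,"ty": -0.254,"tz": -0.002,"rx": 0,"ry": 0,"rz": -0.42,"claw": -1},
  {"tx": 0.305,"ty": -0.292,"tz": -0.002,"rx": 0,"ry": 0,"rz": -0.48,"claw": -1},
  {"tx": 0.331,"ty": -0.317,"tz": -0.002,"rx": 0,"ry": 0,"rz": -0.515,"claw": -1},
  {"tx": 0.341,"ty": -0.327,"tz": -0.002,"rx": 0,"ry": 0,"rz": -0.5236,"claw": -1},
])

```text
time: 19.8
eef_pos: [0.4647, 0.0819, 0.0856]
tool_rot: [-179.9, 0.0, 85.2]
ft_force: [-0.2, -0.9, -1.7]
gripper_width: 0.045
```

Emit:
carry_out([
  {"tx": 0,"ty": 0,"tz": 0.015,"rx": 0,"ry": 0,"rz": 0,"claw": -1},
  {"tx": 0,"ty": 0,"tz": 0.04,"rx": 0,"ry": 0,"rz": 0,"claw": -1},
  {"tx": 0,"ty": 0,"tz": 0.06,"rx": 0,"ry": 0,"rz": 0,"claw": -1},
  {"tx": 0,"ty": 0,"tz": 0.07,"rx": 0,"ry": 0,"rz": 0,"claw": -1},
  {"tx": 0,"ty": 0,"tz": 0.07,"rx": 0,"ry": 0,"rz": 0,"claw": -1},
])

```text
time: 20.42
eef_pos: [0.4655, 0.0786, 0.0156]
tool_rot: [-179.9, 0.1, 84.9]
ft_force: [-0.1, -0.7, -1.4]
gripper_width: 0.0449
```

```bash
python3 look.py a27 scene 300 150 200 150 4; python3 nx.py .4655,.0805,-.021,85
```

```text
20.475 [0.466  0.0791 0.0164] [-1.7998e+02  3.0000e-02  8.4910e+01] [-0.4 -0.4 -1.2] 0.045270696656194744
20.48 [0.466  0.0791 0.0164] [-180.     0.    84.9] [-0.4 -0.4 -1.2] 0.0453
.4655,.0805,-.021,85 -> tx 0.0014 ty -0.0006 tz 0.0374 rz -0.0015 dist 37 rows 0.6 rot rows 0.0
```

View pics/a27.png

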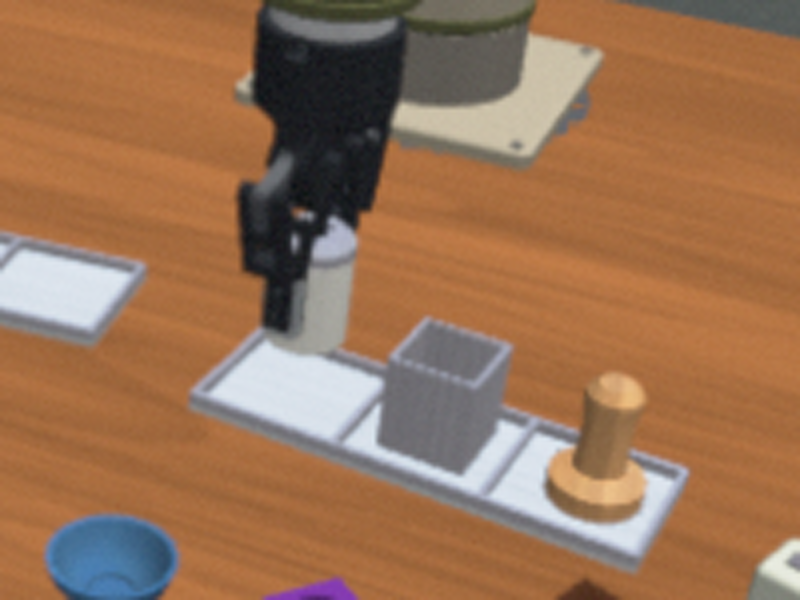

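Emit:
carry_out([
  {"tx": 0.001,"ty": -0.0005,"tz": 0.012,"rx": 0,"ry": 0,"rz": 0,"claw": -1},
  {"tx": 0.001,"ty": -0.0005,"tz": 0.024,"rx": 0,"ry": 0,"rz": 0,"claw": -1},
  {"tx": 0.001,"ty": -0.0005,"tz": 0.033,"rx": 0,"ry": 0,"rz": 0,"claw": -1},
  {"tx": 0.001,"ty": -0.0005,"tz": 0.037,"rx": 0,"ry": 0,"rz": 0,"claw": -1},
  {"tx": 0.001,"ty": -0.0005,"tz": 0.0375,"rx": 0,"ry": 0,"rz": 0,"claw": -1},
  {"tx": 0.001,"ty": -0.0005,"tz": 0.0375,"rx": 0,"ry": 0,"rz": 0,"claw": -1},
])

```text
time: 21.22
eef_pos: [0.4656, 0.081, -0.021]
tool_rot: [180.0, -0.0, 85.0]
ft_force: [-0.4, 1.4, -1.9]
gripper_width: 0.0448
```

```bash
python3 look.py a28 scene 300 150 200 150 4
```

```text
21.275 [ 0.4657  0.081  -0.021 ] [ 1.7998e+02 -1.0000e-02  8.5000e+01] [-0.4  0.1 -1.4] 0.04535064451562989
```

View pics/a28.png

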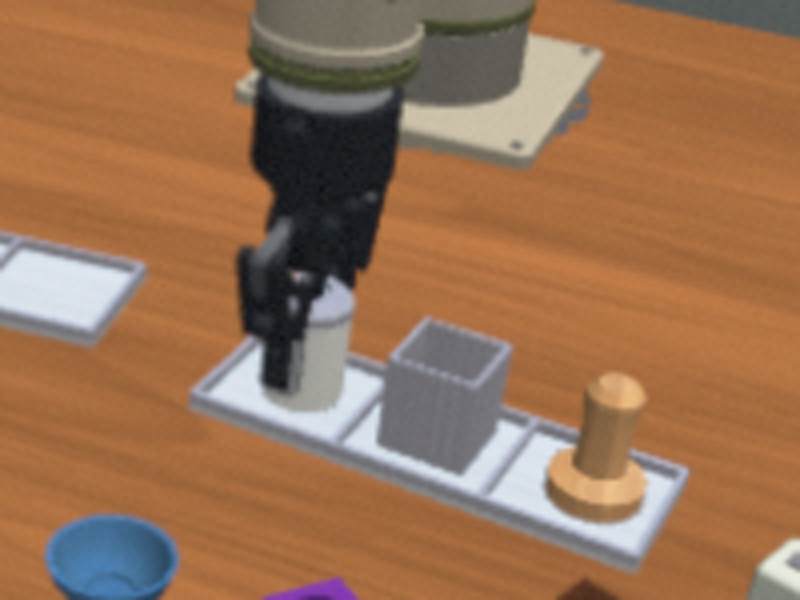

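Still hanging (1.5 N weight); lower a bit more until contact.

Emit:
carry_out([
  {"tx": 0,"ty": 0,"tz": 0.001,"rx": 0,"ry": 0,"rz": 0,"claw": -1},
  {"tx": 0,"ty": 0,"tz": 0.001,"rx": 0,"ry": 0,"rz": 0,"claw": -1},
])

```text
time: 21.52
eef_pos: [0.4657, 0.0811, -0.0212]
tool_rot: [180.0, -0.0, 85.0]
ft_force: [-5.4, -1.4, 13.0]
gripper_width: 0.0449
```

Emit:
carry_out([
  {"tx": 0,"ty": 0,"tz": 0,"rx": 0,"ry": 0,"rz": 0,"claw": 0.2},
  {"tx": 0,"ty": 0,"tz": 0,"rx": 0,"ry": 0,"rz": 0,"claw": 0.5},
  {"tx": 0,"ty": 0,"tz": 0,"rx": 0,"ry": 0,"rz": 0,"claw": 0.75},
  {"tx": 0,"ty": 0,"tz": 0,"rx": 0,"ry": 0,"rz": 0,"claw": 0.75},
  {"tx": 0,"ty": 0,"tz": -0.015,"rx": 0,"ry": 0,"rz": 0,"claw": 0.75},
  {"tx": 0,"ty": 0,"tz": -0.05,"rx": 0,"ry": 0,"rz": 0,"claw": 0.75},
  {"tx": 0,"ty": 0,"tz": -0.1,"rx": 0,"ry": 0,"rz": 0,"claw": 0.75},
  {"tx": 0,"ty": 0,"tz": -0.11,"rx": 0,"ry": 0,"rz": 0,"claw": 0.75},
  {"tx": 0,"ty": 0,"tz": -0.11,"rx": 0,"ry": 0,"rz": 0,"claw": 0.75},
])

```text
time: 22.65
eef_pos: [0.466, 0.0812, 0.0888]
tool_rot: [179.9, -0.1, 85.0]
ft_force: [-0.5, 0.3, -0.1]
gripper_width: 0.0747
```

```bash
python3 look.py a29 scene 240 150 200 150 4; python3 nx.py .675,-.0565,.08,85
```

```text
22.7 [0.4652 0.081  0.0878] [-1.7999e+02 -1.0000e-02  8.5000e+01] [-0.1 -0.1  0. ] 0.07452826175150955
22.7 [0.4652 0.081  0.0878] [-180.   -0.   85.] [-0.1 -0.1  0. ] 0.0745
.675,-.0565,.08,85 -> tx -0.1187 ty 0.2210 tz 0.0078 rz 0.0000 dist 251 rows 4.0 rot rows 0.0
```

View pics/a29.png

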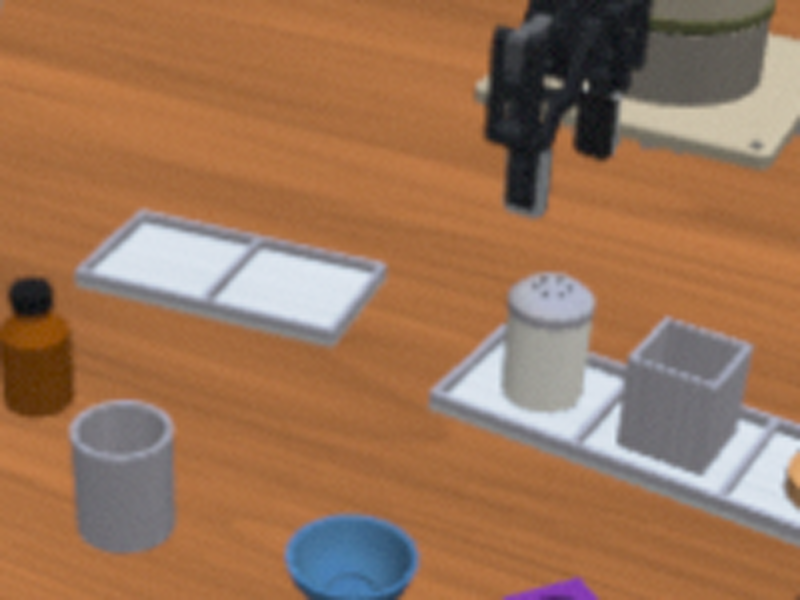

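Emit:
carry_out([
  {"tx": -0.025,"ty": 0.047,"tz": 0,"rx": 0,"ry": 0,"rz": 0,"claw": 0.75},
  {"tx": -0.055,"ty": 0.102,"tz": 0,"rx": 0,"ry": 0,"rz": 0,"claw": 0.75},
  {"tx": -0.085,"ty": 0.157,"tz": 0.01,"rx": 0,"ry": 0,"rz": 0,"claw": 0.75},
  {"tx": -0.11,"ty": 0.205,"tz": 0.02,"rx": 0,"ry": 0,"rz": 0,"claw": 0.75},
  {"tx": -0.1187,"ty": 0.221,"tz": 0.035,"rx": 0,"ry": 0,"rz": 0,"claw": 0.75},
  {"tx": -0.1187,"ty": 0.221,"tz": 0.05,"rx": 0,"ry": 0,"rz": 0,"claw": 0.75},
  {"tx": -0.1187,"ty": 0.221,"tz": 0.05,"rx": 0,"ry": 0,"rz": 0,"claw": 0.75},
])

```text
time: 23.58
eef_pos: [0.6732, -0.0557, 0.0355]
tool_rot: [-179.8, 0.0, 85.0]
ft_force: [-0.2, -0.2, 1.0]
gripper_width: 0.0746
```

```bash
python3 look.py a30 scene 200 150 200 150 4; python3 nx.py .675,-.0565,-.024,85
python3 - <<'E'
from h import *
for z in (.0,.029,.058,.08): print(z,((proj('scene',[[.675,-.0565,z]])-[200,150]+.5)*4-.5).round(1).tolist())
E
```

```text
23.625 [ 0.6739 -0.0555  0.0369] [-1.7986e+02 -2.0000e-02  8.5040e+01] [ 0.1 -0.2  0.2] 0.07468222075428449
23.62 [ 0.6739 -0.0555  0.0369] [-179.9   -0.    85. ] [ 0.1 -0.2  0.2] 0.0747
.675,-.0565,-.024,85 -> tx -0.0009 ty 0.0011 tz 0.0609 rz 0.0007 dist 61 rows 1.0 rot rows 0.0

0.0 [[286.7, 521.0]]
0.029 [[284.4, 474.8]]
0.058 [[282.0, 426.8]]
0.08 [[280.1, 389.1]]
```

View pics/a30.png

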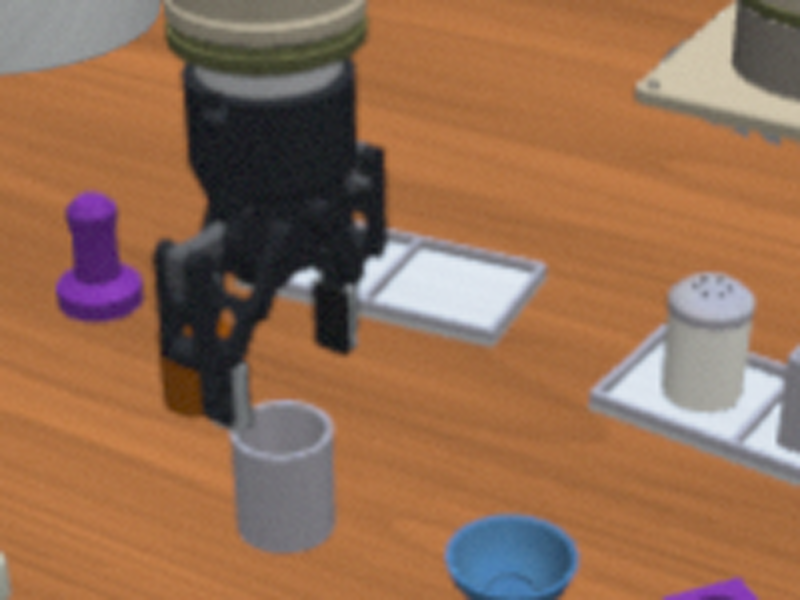

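Emit:
carry_out([
  {"tx": -0.001,"ty": 0.001,"tz": 0.02,"rx": 0,"ry": 0,"rz": 0,"claw": 0.75},
  {"tx": -0.001,"ty": 0.001,"tz": 0.04,"rx": 0,"ry": 0,"rz": 0,"claw": 0.75},
  {"tx": -0.001,"ty": 0.001,"tz": 0.058,"rx": 0,"ry": 0,"rz": 0,"claw": 0.75},
  {"tx": -0.001,"ty": 0.001,"tz": 0.061,"rx": 0,"ry": 0,"rz": 0,"claw": 0.75},
  {"tx": -0.001,"ty": 0.001,"tz": 0.061,"rx": 0,"ry": 0,"rz": 0,"claw": 0.75},
])

```text
time: 24.25
eef_pos: [0.6763, -0.0577, -0.0231]
tool_rot: [-180.0, 0.0, 85.0]
ft_force: [0.2, -0.1, 1.1]
gripper_width: 0.0745
```

Emit:
carry_out([
  {"tx": 0,"ty": 0,"tz": 0,"rx": 0,"ry": 0,"rz": 0,"claw": 0.5},
  {"tx": 0,"ty": 0,"tz": 0,"rx": 0,"ry": 0,"rz": 0,"claw": 0.2},
  {"tx": 0,"ty": 0,"tz": 0,"rx": 0,"ry": 0,"rz": 0,"claw": -1},
  {"tx": 0,"ty": 0,"tz": 0,"rx": 0,"ry": 0,"rz": 0,"claw": -1},
  {"tx": 0,"ty": 0,"tz": 0,"rx": 0,"ry": 0,"rz": 0,"claw": -1},
], squeeze=40)

```text
time: 24.88
eef_pos: [0.6767, -0.0577, -0.0223]
tool_rot: [179.9, -0.0, 85.0]
ft_force: [-0.6, 0.8, 5.7]
gripper_width: 0.0484
```

```bash
python3 look.py a31 scene 200 150 200 150 4; python3 nx.py .4445,-.175,.08,95.5 .4445,-.175,.01,95.5
```

```text
24.925 [ 0.6767 -0.0577 -0.0223] [ 1.7994e+02 -1.0000e-02  8.4990e+01] [-0.6  0.1  5.1] 0.04837906050056809
24.93 [ 0.6767 -0.0577 -0.0223] [179.9  -0.   85. ] [-0.6  0.1  5.1] 0.0484
.4445,-.175,.08,95.5 -> tx -0.1371 ty -0.2211 tz -0.1023 rz -0.1834 dist 280 rows 4.5 rot rows 1.0
.4445,-.175,.01,95.5 -> tx -0.1371 ty -0.2211 tz -0.0323 rz -0.1834 dist 262 rows 4.2 rot rows 1.0
```

View pics/a31.png

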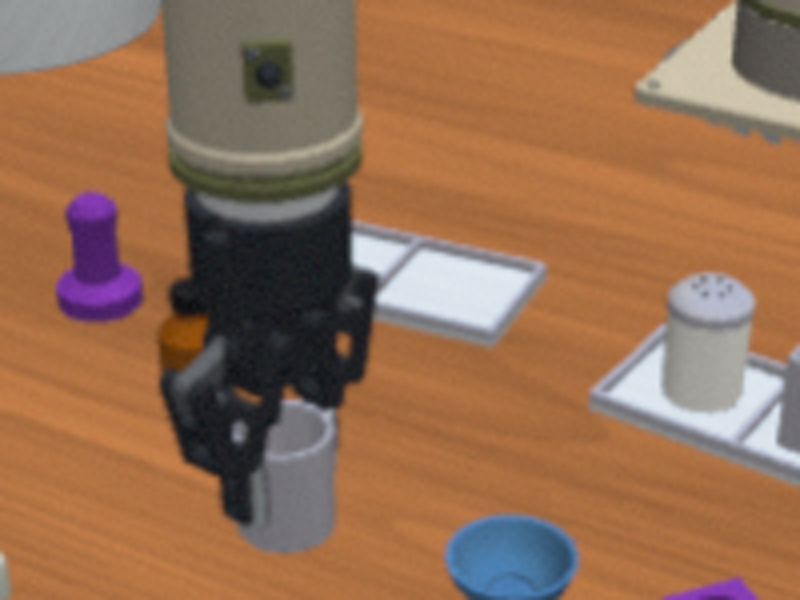

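Emit:
carry_out([
  {"tx": 0,"ty": 0,"tz": -0.025,"rx": 0,"ry": 0,"rz": 0,"claw": -1},
  {"tx": 0,"ty": 0,"tz": -0.065,"rx": 0,"ry": 0,"rz": 0,"claw": -1},
  {"tx": 0,"ty": 0,"tz": -0.1,"rx": 0,"ry": 0,"rz": 0,"claw": -1},
  {"tx": -0.015,"ty": -0.025,"tz": -0.105,"rx": 0,"ry": 0,"rz": -0.02,"claw": -1},
  {"tx": -0.04,"ty": -0.065,"tz": -0.105,"rx": 0,"ry": 0,"rz": -0.06,"claw": -1},
  {"tx": -0.068,"ty": -0.11,"tz": -0.105,"rx": 0,"ry": 0,"rz": -0.1,"claw": -1},
  {"tx": -0.096,"ty": -0.155,"tz": -0.105,"rx": 0,"ry": 0,"rz": -0.14,"claw": -1},
  {"tx": -0.123,"ty": -0.198,"tz": -0.105,"rx": 0,"ry": 0,"rz": -0.17,"claw": -1},
  {"tx": -0.137,"ty": -0.221,"tz": -0.105,"rx": 0,"ry": 0,"rz": -0.183,"claw": -1},
  {"tx": -0.137,"ty": -0.221,"tz": -0.09,"rx": 0,"ry": 0,"rz": -0.183,"claw": -1},
])

```text
time: 26.18
eef_pos: [0.4434, -0.1758, 0.0674]
tool_rot: [179.9, -0.1, 95.3]
ft_force: [1.2, -0.3, -1.1]
gripper_width: 0.0482
```

Emit:
carry_out([
  {"tx": 0,"ty": 0,"tz": 0.02,"rx": 0,"ry": 0,"rz": 0,"claw": -1},
  {"tx": 0,"ty": 0,"tz": 0.05,"rx": 0,"ry": 0,"rz": 0,"claw": -1},
  {"tx": 0,"ty": 0,"tz": 0.056,"rx": 0,"ry": 0,"rz": 0,"claw": -1},
  {"tx": 0,"ty": 0,"tz": 0.056,"rx": 0,"ry": 0,"rz": 0,"claw": -1},
])

```text
time: 26.68
eef_pos: [0.4442, -0.1748, 0.0109]
tool_rot: [-179.9, 0.0, 95.5]
ft_force: [-0.1, 0.3, -0.6]
gripper_width: 0.0484
```

```bash
python3 look.py a32 scene 200 130 200 150 4; python3 nx.py .4445,-.175,-.0175,95.5
```

```text
26.725 [ 0.4446 -0.1749  0.0114] [1.7999e+02 2.0000e-02 9.5490e+01] [ 0.1  0.3 -0.4] 0.04846560190915256
26.73 [ 0.4446 -0.1749  0.0114] [180.    0.   95.5] [ 0.1  0.3 -0.4] 0.0485
.4445,-.175,-.0175,95.5 -> tx -0.0001 ty -0.0001 tz 0.0289 rz -0.0002 dist 29 rows 0.5 rot rows 0.0
```

View pics/a32.png

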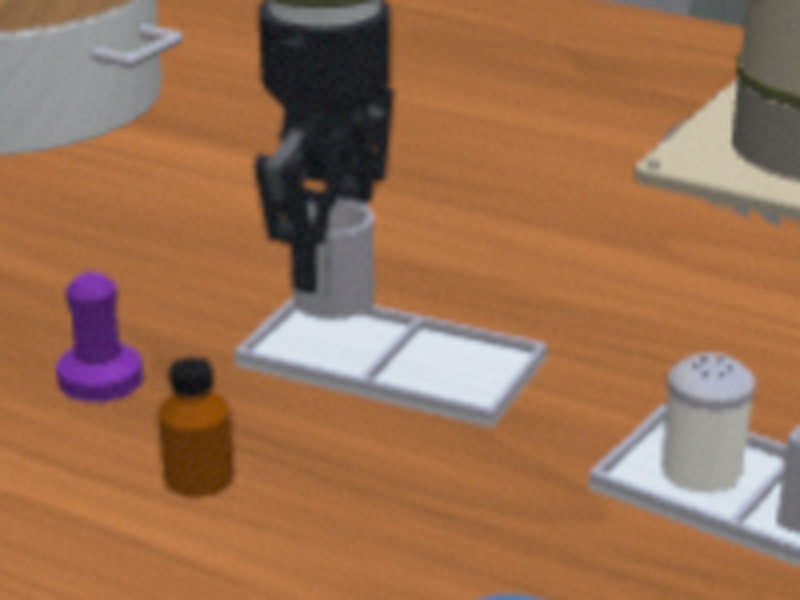

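Emit:
carry_out([
  {"tx": 0,"ty": 0,"tz": 0.012,"rx": 0,"ry": 0,"rz": 0,"claw": -1},
  {"tx": 0,"ty": 0,"tz": 0.022,"rx": 0,"ry": 0,"rz": 0,"claw": -1},
  {"tx": 0,"ty": 0,"tz": 0.028,"rx": 0,"ry": 0,"rz": 0,"claw": -1},
  {"tx": 0,"ty": 0,"tz": 0.0295,"rx": 0,"ry": 0,"rz": 0,"claw": -1},
  {"tx": 0,"ty": 0,"tz": 0.0295,"rx": 0,"ry": 0,"rz": 0,"claw": -1},
])

```text
time: 27.35
eef_pos: [0.4437, -0.1747, -0.0184]
tool_rot: [-179.9, -0.1, 95.5]
ft_force: [-4.2, 1.2, 8.0]
gripper_width: 0.0483
```

```bash
python3 look.py a33 scene 200 130 200 150 4
```

```text
27.4 [ 0.4437 -0.1747 -0.0184] [-1.7995e+02 -5.0000e-02  9.5470e+01] [-4.9  1.4  8.3] 0.04822896632003179
```

View pics/a33.png

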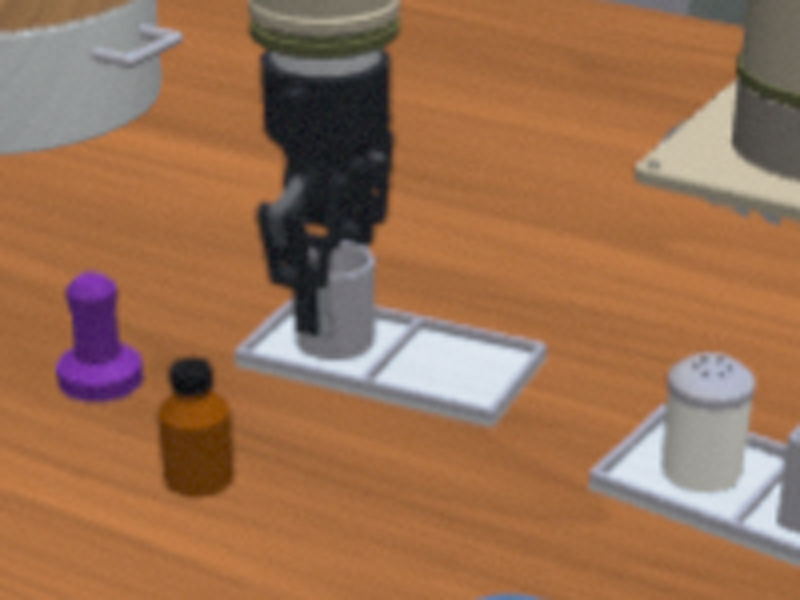

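Emit:
carry_out([
  {"tx": 0,"ty": 0,"tz": 0,"rx": 0,"ry": 0,"rz": 0,"claw": 0.3},
  {"tx": 0,"ty": 0,"tz": 0,"rx": 0,"ry": 0,"rz": 0,"claw": 0.7},
  {"tx": 0,"ty": 0,"tz": 0,"rx": 0,"ry": 0,"rz": 0,"claw": 0.7},
  {"tx": 0,"ty": 0,"tz": -0.015,"rx": 0,"ry": 0,"rz": 0,"claw": 0.7},
  {"tx": 0,"ty": 0,"tz": -0.05,"rx": 0,"ry": 0,"rz": 0,"claw": 0.7},
  {"tx": 0,"ty": 0,"tz": -0.1,"rx": 0,"ry": 0,"rz": 0,"claw": 0.7},
  {"tx": 0,"ty": 0,"tz": -0.11,"rx": 0,"ry": 0,"rz": 0,"claw": 0.4},
  {"tx": 0,"ty": 0,"tz": -0.11,"rx": 0,"ry": 0,"rz": 0,"claw": 0.4},
])

```text
time: 28.4
eef_pos: [0.4446, -0.1748, 0.0923]
tool_rot: [179.9, -0.0, 95.5]
ft_force: [-0.0, 0.2, -0.4]
gripper_width: 0.0596
```

```bash
python3 look.py a34 scene 200 130 200 150 4; python3 nx.py .645,.2815,.09,159.8
```

```text
28.45 [ 0.4439 -0.1746  0.0913] [ 1.7999e+02 -3.0000e-02  9.5490e+01] [-0.7  0.  -1. ] 0.05983672013621356
28.45 [ 0.4439 -0.1746  0.0913] [180.   -0.   95.5] [-0.7  0.  -1. ] 0.0598
.645,.2815,.09,159.8 -> tx 0.4348 ty 0.2438 tz 0.0013 rz -1.1225 dist 498 rows 8.0 rot rows 6.0
```

View pics/a34.png

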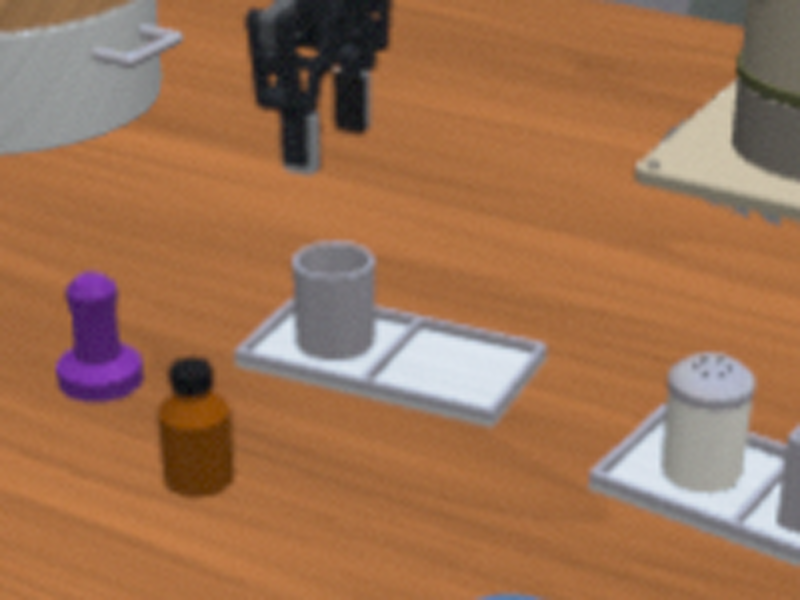

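Emit:
carry_out([
  {"tx": 0.4348,"ty": 0.2438,"tz": 0.001,"rx": 0,"ry": 0,"rz": -1.1225,"claw": 0.4},
  {"tx": 0.4348,"ty": 0.2438,"tz": 0.001,"rx": 0,"ry": 0,"rz": -1.1225,"claw": 0.4},
  {"tx": 0.4348,"ty": 0.2438,"tz": 0.001,"rx": 0,"ry": 0,"rz": -1.1225,"claw": 0.4},
  {"tx": 0.4348,"ty": 0.2438,"tz": 0.001,"rx": 0,"ry": 0,"rz": -1.1225,"claw": 0.4},
  {"tx": 0.4348,"ty": 0.2438,"tz": 0.001,"rx": 0,"ry": 0,"rz": -1.1225,"claw": 0.4},
  {"tx": 0.4348,"ty": 0.2438,"tz": 0.001,"rx": 0,"ry": 0,"rz": -1.1225,"claw": 0.4},
  {"tx": 0.4348,"ty": 0.2438,"tz": 0.001,"rx": 0,"ry": 0,"rz": -1.1225,"claw": 0.4},
  {"tx": 0.4348,"ty": 0.2438,"tz": 0.001,"rx": 0,"ry": 0,"rz": -1.1225,"claw": 0.4},
  {"tx": 0.4348,"ty": 0.2438,"tz": 0.001,"rx": 0,"ry": 0,"rz": -1.1225,"claw": 0.4},
  {"tx": 0.4348,"ty": 0.2438,"tz": 0.001,"rx": 0,"ry": 0,"rz": -1.1225,"claw": 0.4},
])

```text
time: 29.7
eef_pos: [0.6446, 0.2802, 0.0882]
tool_rot: [-179.8, -0.1, 159.8]
ft_force: [0.3, -0.1, 0.7]
gripper_width: 0.0596
```

```bash
python3 look.py a35 scene 360 180 200 150 4; python3 nx.py .645,.2815,.035,159.8 .645,.2815,-.023,159.8;  python3 - <<'E'
from h import *
for z in (.0,.027,.054,.08,.09): print(z,((proj('scene',[[.645,.2815,z]])-[360,180]+.5)*4-.5).round(1).tolist())
E
```

```text
29.75 [0.6449 0.2794 0.0891] [-1.7987e+02 -6.0000e-02  1.5971e+02] [-0.  -0.6 -0.5] 0.06010716278703097
29.75 [0.6449 0.2794 0.0891] [-1.799e+02 -1.000e-01  1.597e+02] [-0.  -0.6 -0.5] 0.0601
.645,.2815,.035,159.8 -> tx 0.0006 ty 0.0020 tz 0.0541 rz -0.0016 dist 54 rows 0.9 rot rows 0.0
.645,.2815,-.023,159.8 -> tx 0.0006 ty 0.0020 tz 0.1121 rz -0.0016 dist 112 rows 1.8 rot rows 0.0

0.0 [[320.2, 595.0]]
0.027 [[331.2, 550.3]]
0.054 [[342.6, 503.6]]
0.08 [[353.9, 456.9]]
0.09 [[358.4, 438.4]]
```

View pics/a35.png

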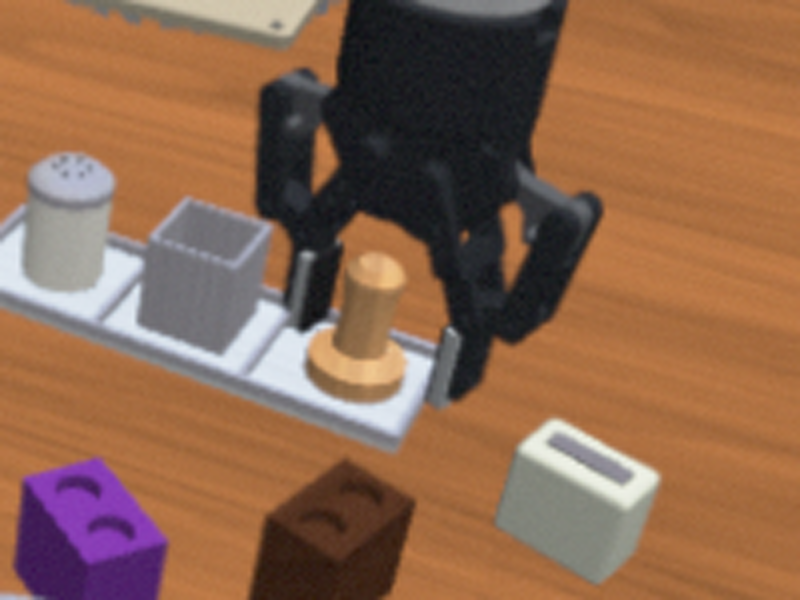

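Emit:
carry_out([
  {"tx": 0.0005,"ty": 0.002,"tz": 0.025,"rx": 0,"ry": 0,"rz": 0,"claw": 0.5},
  {"tx": 0.0005,"ty": 0.002,"tz": 0.05,"rx": 0,"ry": 0,"rz": 0,"claw": 0.5},
  {"tx": 0.0005,"ty": 0.002,"tz": 0.06,"rx": 0,"ry": 0,"rz": 0,"claw": 0.5},
  {"tx": 0.0005,"ty": 0.002,"tz": 0.06,"rx": 0,"ry": 0,"rz": 0,"claw": 0.5},
])

```text
time: 30.25
eef_pos: [0.6453, 0.2822, 0.0303]
tool_rot: [-180.0, -0.0, 159.7]
ft_force: [-0.9, 1.0, 0.4]
gripper_width: 0.064
```

```bash
python3 look.py a36 scene 360 210 200 150 4; python3 nx.py .645,.2815,-.023,159.8
```

```text
30.3 [0.6459 0.2827 0.0312] [1.7998e+02 2.0000e-02 1.5974e+02] [-0.1 -0.6 -0.4] 0.06439469549350436
30.3 [0.6459 0.2827 0.0312] [180.    0.  159.7] [-0.1 -0.6 -0.4] 0.0644
.645,.2815,-.023,159.8 -> tx 0.0004 ty -0.0014 tz 0.0542 rz -0.0010 dist 54 rows 0.9 rot rows 0.0
```

View pics/a36.png

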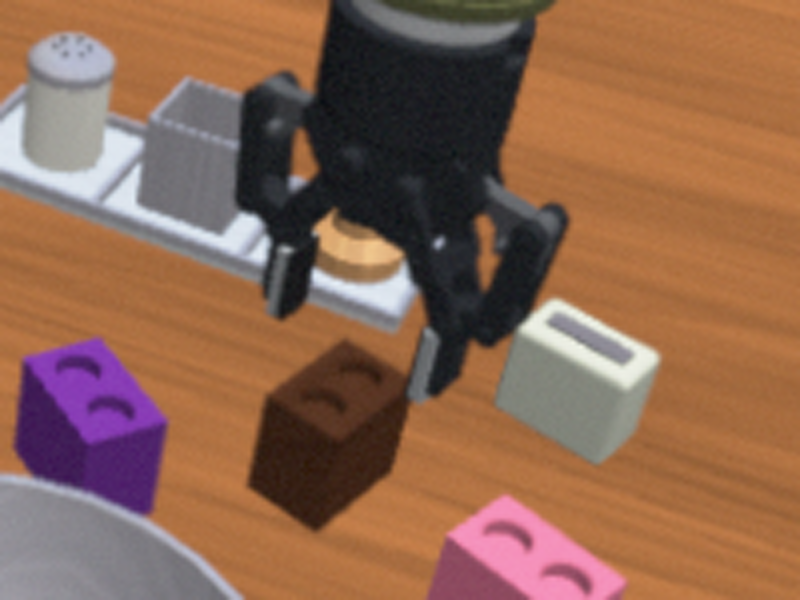

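Emit:
carry_out([
  {"tx": 0,"ty": -0.001,"tz": 0.018,"rx": 0,"ry": 0,"rz": 0,"claw": 0.5},
  {"tx": 0,"ty": -0.001,"tz": 0.036,"rx": 0,"ry": 0,"rz": 0,"claw": 0.5},
  {"tx": 0,"ty": -0.001,"tz": 0.05,"rx": 0,"ry": 0,"rz": 0,"claw": 0.5},
  {"tx": 0,"ty": -0.001,"tz": 0.054,"rx": 0,"ry": 0,"rz": 0,"claw": 0.5},
  {"tx": 0,"ty": -0.001,"tz": 0.054,"rx": 0,"ry": 0,"rz": 0,"claw": 0.5},
])

```text
time: 30.92
eef_pos: [0.6451, 0.2823, -0.0237]
tool_rot: [-180.0, -0.0, 159.8]
ft_force: [0.3, -0.4, 0.4]
gripper_width: 0.0643
```

```bash
python3 look.py a37 scene 360 210 200 150 4
```

```text
30.975 [ 0.6455  0.2824 -0.0232] [1.7998e+02 2.0000e-02 1.5979e+02] [-0.   0.1  0.5] 0.06425954451543976
```

View pics/a37.png

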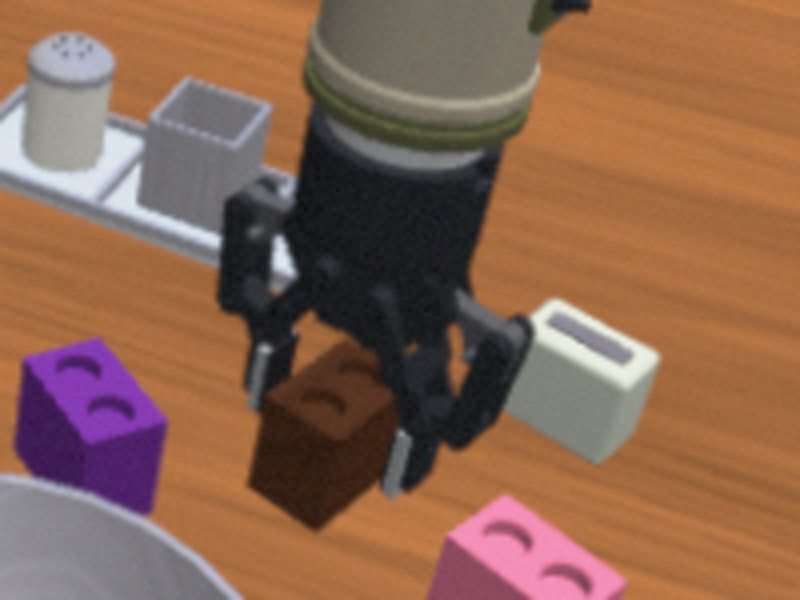

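Emit:
carry_out([
  {"tx": 0,"ty": 0,"tz": 0,"rx": 0,"ry": 0,"rz": 0,"claw": 0.2},
  {"tx": 0,"ty": 0,"tz": 0,"rx": 0,"ry": 0,"rz": 0,"claw": -1},
  {"tx": 0,"ty": 0,"tz": 0,"rx": 0,"ry": 0,"rz": 0,"claw": -1},
  {"tx": 0,"ty": 0,"tz": 0,"rx": 0,"ry": 0,"rz": 0,"claw": -1},
  {"tx": 0,"ty": 0,"tz": 0,"rx": 0,"ry": 0,"rz": 0,"claw": -1},
])

```text
time: 31.6
eef_pos: [0.6456, 0.2826, -0.0228]
tool_rot: [179.9, 0.0, 159.8]
ft_force: [-1.2, -0.5, 4.5]
gripper_width: 0.0376
```

Emit:
carry_out([
  {"tx": 0,"ty": 0,"tz": -0.025,"rx": 0,"ry": 0,"rz": 0,"claw": -1},
  {"tx": 0,"ty": 0,"tz": -0.065,"rx": 0,"ry": 0,"rz": 0,"claw": -1},
  {"tx": 0,"ty": 0,"tz": -0.1,"rx": 0,"ry": 0,"rz": 0,"claw": -1},
  {"tx": 0,"ty": 0,"tz": -0.115,"rx": 0,"ry": 0,"rz": 0,"claw": -1},
  {"tx": 0,"ty": 0,"tz": -0.115,"rx": 0,"ry": 0,"rz": 0,"claw": -1},
])

```text
time: 32.22
eef_pos: [0.6453, 0.2825, 0.0916]
tool_rot: [180.0, 0.0, 159.8]
ft_force: [0.1, 0.1, -1.2]
gripper_width: 0.0373
```

```bash
python3 look.py a38 scene 360 180 200 150 4;  python3 nx.py .4365,-.0915,.09,95.5
```

```text
32.275 [0.6446 0.2822 0.0902] [-1.7995e+02 -5.0000e-02  1.5980e+02] [-0.3  0.6 -1.3] 0.037519294473210965
32.27 [0.6446 0.2822 0.0902] [-1.800e+02 -1.000e-01  1.598e+02] [-0.3  0.6 -1.3] 0.0375
.4365,-.0915,.09,95.5 -> tx 0.0663 ty -0.4226 tz 0.0002 rz 1.1222 dist 428 rows 6.8 rot rows 6.0
```

View pics/a38.png

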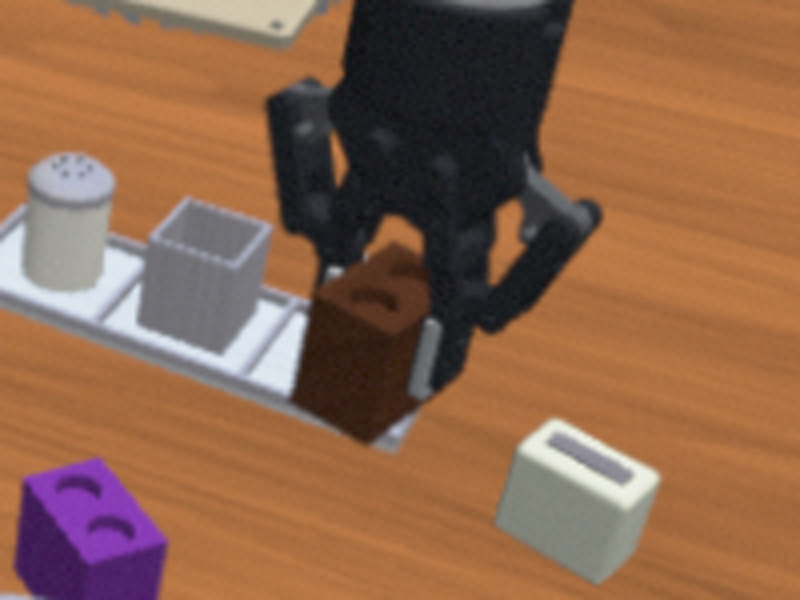

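Emit:
carry_out([
  {"tx": 0.005,"ty": -0.03,"tz": 0,"rx": 0,"ry": 0,"rz": 0.08,"claw": -1},
  {"tx": 0.012,"ty": -0.075,"tz": 0,"rx": 0,"ry": 0,"rz": 0.2,"claw": -1},
  {"tx": 0.02,"ty": -0.125,"tz": 0,"rx": 0,"ry": 0,"rz": 0.34,"claw": -1},
  {"tx": 0.028,"ty": -0.18,"tz": 0,"rx": 0,"ry": 0,"rz": 0.48,"claw": -1},
  {"tx": 0.037,"ty": -0.235,"tz": 0,"rx": 0,"ry": 0,"rz": 0.62,"claw": -1},
  {"tx": 0.045,"ty": -0.29,"tz": 0,"rx": 0,"ry": 0,"rz": 0.77,"claw": -1},
  {"tx": 0.054,"ty": -0.345,"tz": 0,"rx": 0,"ry": 0,"rz": 0.92,"claw": -1},
  {"tx": 0.062,"ty": -0.395,"tz": 0,"rx": 0,"ry": 0,"rz": 1.05,"claw": -1},
  {"tx": 0.0663,"ty": -0.4226,"tz": 0,"rx": 0,"ry": 0,"rz": 1.122,"claw": -1},
  {"tx": 0.0663,"ty": -0.4226,"tz": 0,"rx": 0,"ry": 0,"rz": 1.122,"claw": -1},
])

```text
time: 33.52
eef_pos: [0.4359, -0.0924, 0.0908]
tool_rot: [-179.9, -0.0, 95.4]
ft_force: [0.7, 1.2, -0.7]
gripper_width: 0.0376
```

Emit:
carry_out([
  {"tx": 0,"ty": 0,"tz": 0.02,"rx": 0,"ry": 0,"rz": 0,"claw": -1},
  {"tx": 0,"ty": 0,"tz": 0.055,"rx": 0,"ry": 0,"rz": 0,"claw": -1},
  {"tx": 0,"ty": 0,"tz": 0.078,"rx": 0,"ry": 0,"rz": 0,"claw": -1},
  {"tx": 0,"ty": 0,"tz": 0.08,"rx": 0,"ry": 0,"rz": 0,"claw": -1},
  {"tx": 0,"ty": 0,"tz": 0.08,"rx": 0,"ry": 0,"rz": 0,"claw": -1},
])

```text
time: 34.15
eef_pos: [0.4375, -0.0909, 0.0118]
tool_rot: [180.0, 0.0, 95.6]
ft_force: [0.2, -0.5, -1.2]
gripper_width: 0.0375
```

```bash
python3 look.py a39 scene 220 130 200 150 4;  python3 nx.py .4365,-.0915,-.0187,95.5
```

```text
34.2 [ 0.4378 -0.0909  0.0122] [179.95   0.    95.57] [-0.9  0.6 -0.2] 0.03768736154433793
34.2 [ 0.4378 -0.0909  0.0122] [179.9   0.   95.6] [-0.9  0.6 -0.2] 0.0377
.4365,-.0915,-.0187,95.5 -> tx -0.0004 ty -0.0013 tz 0.0309 rz 0.0012 dist 31 rows 0.5 rot rows 0.0
```

View pics/a39.png

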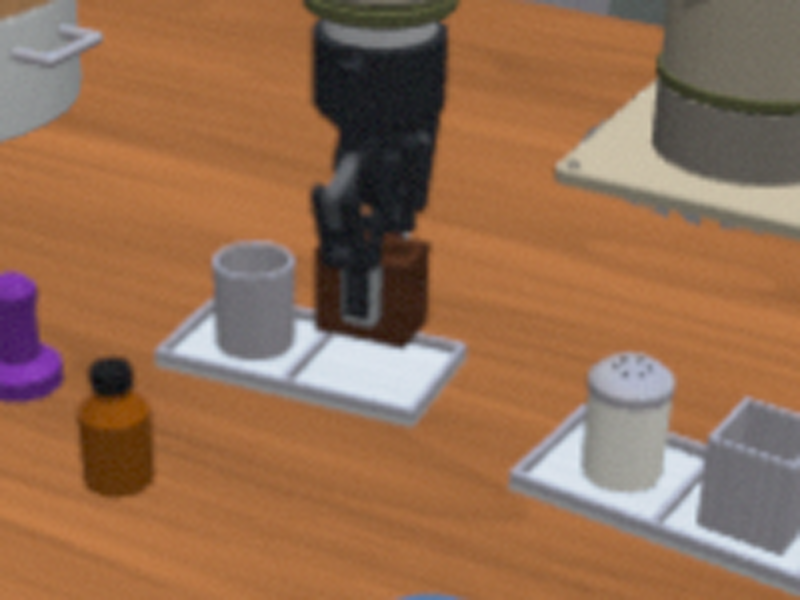

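Emit:
carry_out([
  {"tx": 0,"ty": -0.001,"tz": 0.012,"rx": 0,"ry": 0,"rz": 0,"claw": -1},
  {"tx": 0,"ty": -0.001,"tz": 0.023,"rx": 0,"ry": 0,"rz": 0,"claw": -1},
  {"tx": 0,"ty": -0.001,"tz": 0.029,"rx": 0,"ry": 0,"rz": 0,"claw": -1},
  {"tx": 0,"ty": -0.001,"tz": 0.0315,"rx": 0,"ry": 0,"rz": 0,"claw": -1},
  {"tx": 0,"ty": -0.001,"tz": 0.0315,"rx": 0,"ry": 0,"rz": 0,"claw": -1},
])

```text
time: 34.83
eef_pos: [0.4354, -0.0913, -0.019]
tool_rot: [-179.9, -0.1, 95.5]
ft_force: [-13.9, 2.5, 32.5]
gripper_width: 0.038
```

```bash
python3 look.py a40 scene 220 130 200 150 4
```

```text
34.875 [ 0.4355 -0.0913 -0.019 ] [-1.7991e+02 -1.0000e-01  9.5480e+01] [-15.    2.5  32.6] 0.03752963067936835
```

View pics/a40.png

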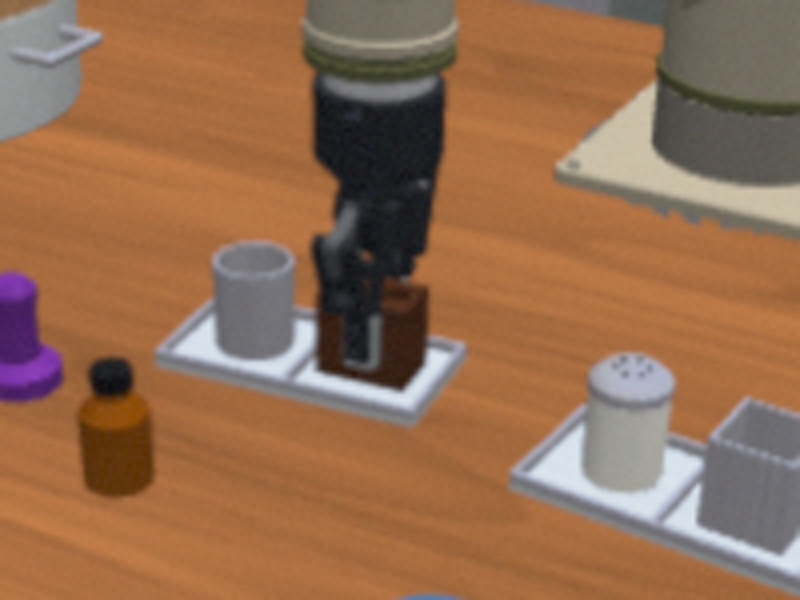

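Emit:
carry_out([
  {"tx": 0,"ty": 0,"tz": -0.0007,"rx": 0,"ry": 0,"rz": 0,"claw": -1},
  {"tx": 0,"ty": 0,"tz": -0.0007,"rx": 0,"ry": 0,"rz": 0,"claw": 0.2},
  {"tx": 0,"ty": 0,"tz": -0.0007,"rx": 0,"ry": 0,"rz": 0,"claw": 0.5},
  {"tx": 0,"ty": 0,"tz": -0.0007,"rx": 0,"ry": 0,"rz": 0,"claw": 0.5},
  {"tx": 0,"ty": 0,"tz": -0.015,"rx": 0,"ry": 0,"rz": 0,"claw": 0.5},
  {"tx": 0,"ty": 0,"tz": -0.055,"rx": 0,"ry": 0,"rz": 0,"claw": 0.5},
  {"tx": 0,"ty": 0,"tz": -0.11,"rx": 0,"ry": 0,"rz": 0,"claw": 0.5},
  {"tx": 0,"ty": 0,"tz": -0.16,"rx": 0,"ry": 0,"rz": 0,"claw": 0.5},
  {"tx": 0,"ty": 0,"tz": -0.18,"rx": 0,"ry": 0,"rz": 0,"claw": 0.5},
])

```text
time: 36.0
eef_pos: [0.4372, -0.0919, 0.1638]
tool_rot: [179.7, -0.0, 95.5]
ft_force: [0.3, 0.3, -0.9]
gripper_width: 0.0642
```

```bash
python3 look.py a41 scene 220 150 200 150 4;  python3 nx.py .25,.5,.2,150 .5,-.45,.17,60
```

```text
36.05 [ 0.4379 -0.0919  0.165 ] [ 1.7963e+02 -3.0000e-02  9.5450e+01] [ 1.4 -0.1  1.2] 0.06391506486280157
36.05 [ 0.4379 -0.0919  0.165 ] [179.6  -0.   95.5] [ 1.4 -0.1  1.2] 0.0639
.25,.5,.2,150 -> tx 0.6071 ty -0.1308 tz -0.0350 rz -0.9520 dist 622 rows 10.0 rot rows 5.1
.5,-.45,.17,60 -> tx -0.3623 ty 0.0278 tz -0.0050 rz 0.6188 dist 363 rows 5.8 rot rows 3.3
```

View pics/a41.png

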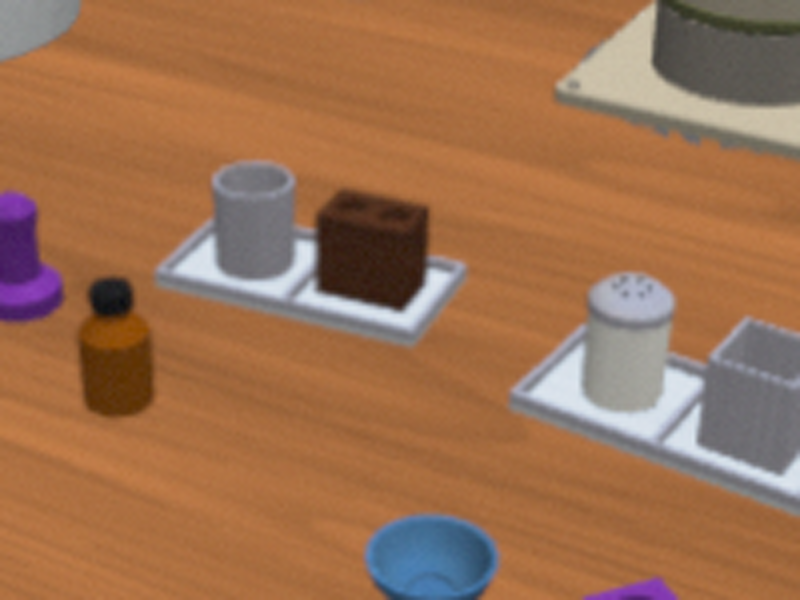

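Emit:
carry_out([
  {"tx": 0.6,"ty": -0.13,"tz": -0.03,"rx": 0,"ry": 0,"rz": -0.95,"claw": 0.5},
  {"tx": 0.6,"ty": -0.13,"tz": -0.03,"rx": 0,"ry": 0,"rz": -0.95,"claw": 0.5},
  {"tx": 0.6,"ty": -0.13,"tz": -0.03,"rx": 0,"ry": 0,"rz": -0.95,"claw": 0.5},
  {"tx": 0.6,"ty": -0.13,"tz": -0.03,"rx": 0,"ry": 0,"rz": -0.95,"claw": 0.5},
  {"tx": 0.6,"ty": -0.13,"tz": -0.03,"rx": 0,"ry": 0,"rz": -0.95,"claw": 0.5},
  {"tx": 0.6,"ty": -0.13,"tz": -0.03,"rx": 0,"ry": 0,"rz": -0.95,"claw": 0.5},
  {"tx": 0.6,"ty": -0.13,"tz": -0.03,"rx": 0,"ry": 0,"rz": -0.95,"claw": 0.5},
  {"tx": 0.6,"ty": -0.13,"tz": -0.03,"rx": 0,"ry": 0,"rz": -0.95,"claw": 0.5},
  {"tx": 0.6,"ty": -0.13,"tz": -0.03,"rx": 0,"ry": 0,"rz": -0.95,"claw": 0.5},
  {"tx": 0.6,"ty": -0.13,"tz": -0.03,"rx": 0,"ry": 0,"rz": -0.95,"claw": 0.5},
])

```text
time: 37.3
eef_pos: [0.248, 0.4952, 0.1904]
tool_rot: [180.0, 0.0, 150.0]
ft_force: [0.9, 0.3, 0.7]
gripper_width: 0.0641
```

Emit:
carry_out([
  {"tx": 0,"ty": 0,"tz": 0,"rx": 0,"ry": 0,"rz": 0,"claw": 0.5},
  {"tx": 0,"ty": 0,"tz": 0,"rx": 0,"ry": 0,"rz": 0,"claw": 0.5},
  {"tx": 0,"ty": 0,"tz": 0,"rx": 0,"ry": 0,"rz": 0,"claw": 0.5},
])

```text
time: 37.67
eef_pos: [0.25, 0.4922, 0.1903]
tool_rot: [180.0, 0.0, 149.8]
ft_force: [0.3, 1.1, 0.9]
gripper_width: 0.0643
```

```bash
python3 look.py b1 top 195 180 230 145 3; python3 look.py b2 scene 140 180 400 200 2
python3 - <<'E'
import cv2,numpy as np
a=cv2.imread('pics/top0.png').astype(int); b=cv2.imread('pics/full_b1.png').astype(int)
d=np.abs(a-b).max(2)
for n,(x,y) in dict(bottle=(392,228),timer=(172,247),dish=(299,201),p1=(438,252),p2=(479,210),pink=(176,186),purple=(251,190)).items():
    w=d[y-18:y+18,x-18:x+18]; print(n,w.max(),round(w.mean(),1))
E
```

```text
37.725 [0.2499 0.4923 0.1904] [1.7997e+02 2.0000e-02 1.4982e+02] [ 0.  -0.6 -0.1] 0.0639214805078567
37.775 [0.2498 0.4925 0.1904] [1.7997e+02 1.0000e-02 1.4984e+02] [-0.1 -0.8  0.3] 0.06426928089421526
bottle 13 1.9
timer 6 1.6
dish 6 1.7
p1 5 1.8
p2 7 1.8
pink 6 1.7
purple 10 1.8
```

View pics/b1.png

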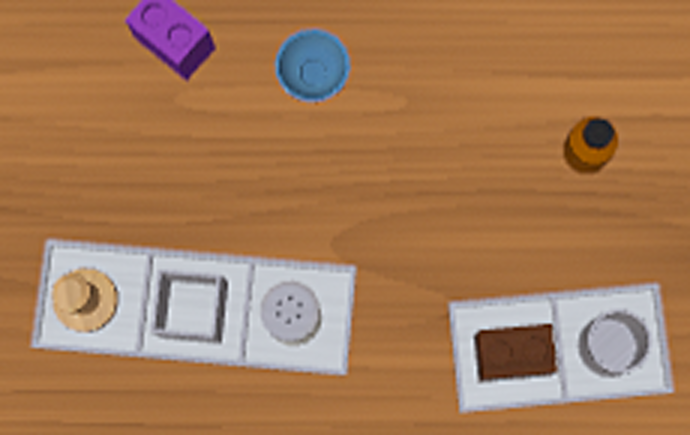

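View pics/b2.png

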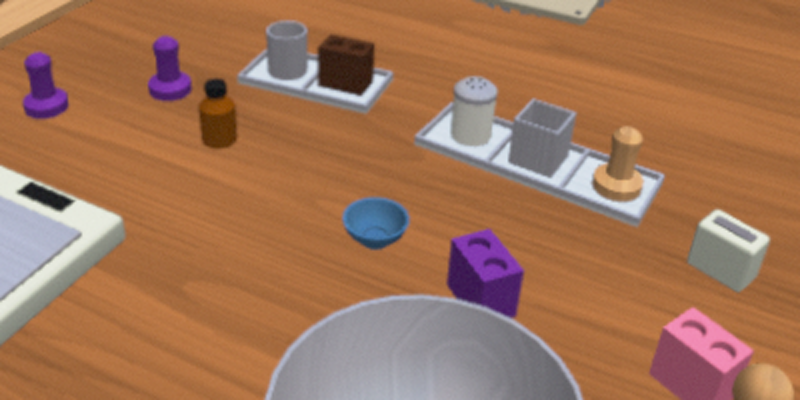

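Run:
```python
from h import *
import h,ov
h.ORG.update({'tB':(330,260),'sA':(255,175)})
ov.ORG=h.ORG
z=-.002+.004; a=np.radians(5.5)
ov.res={'short':np.array([.4402,-.1331,-.003,a]),'mould':np.array([.4362,-.0914,.002,a+np.pi/2]),'cup':np.array([.4442,-.1749,.002])}
ov.overlay('tB',cv2.imread('pics/full_b1.png'),'pics/c1.png',k=7,w=110,h=65)
ov.overlay('sA',cv2.imread('pics/full_b2.png'),'pics/c2.png',k=7,w=90,h=65)
```

```text
(no output)
```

View pics/c1.png

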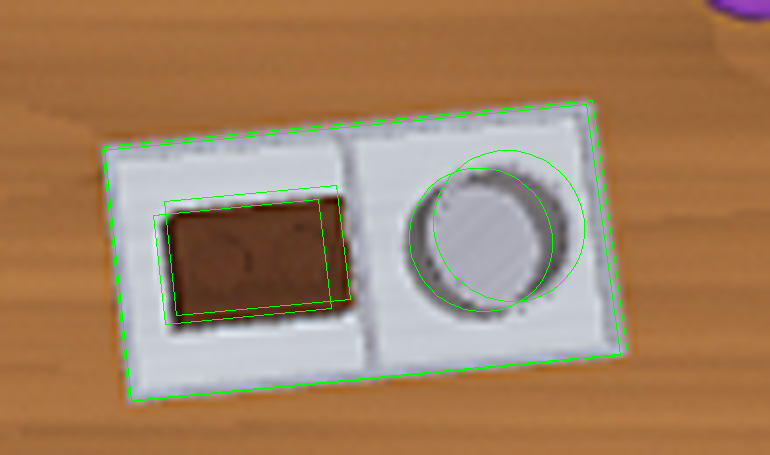

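View pics/c2.png

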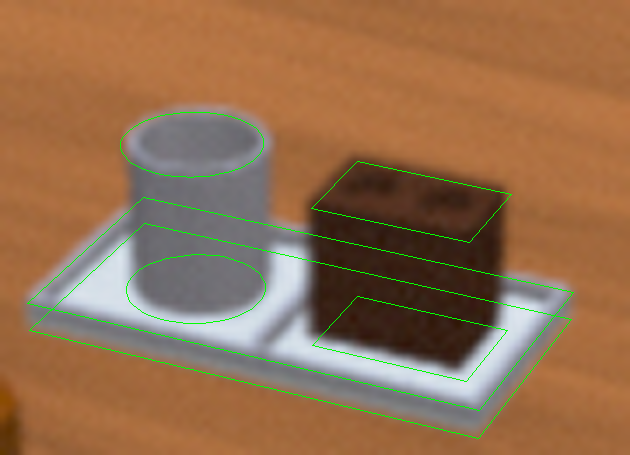

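Run:
```python
from plant import job_done
print(job_done())
```

```text
the job is handed in; nothing more can be done
None
```

I handed the job in at about 38 s. All five things stand upright in places of their own:
- **Long tray:** the stamp, the cutter and the shaker.
- **Short tray:** the steel cup and the mould block.

I placed them in the order you listed them.

**Last checks:**
- Both cameras show every thing upright on its tray's floor and clear of the dividers. The cup and mould sit about 4–5 mm off-centre towards the robot, still inside their places. The mould is about 6 mm from its divider, judged by eye on an enlarged picture.
- Before and after pictures show no change at the bottle, timer, dish, purple stamps, or pink and purple blocks.
- The highest wrist force I read was about 36 N, when the mould touched the tray floor.

**What disagreed:**
- **Fingertip height:** in the pictures the fingertips sit about 38 mm above the reported TCP height (about 50 mm fully open). I set grasp heights from the images and felt for contact, so the reported heights at grasp and release were at or below zero.
- **Object heights:** the measured undersides came out about 2–3 mm below the table, roughly the stated calibration error. The first stamp fit was 7 mm low, so I redid it using its foot.

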